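# Put coated gasket discs away with a spatula and close the chest

## Robot

A 6-joint arm with a two-finger parallel gripper is mounted at the origin on the work surface. World frame = base frame: x ahead of the robot, y to its left, z up, the work surface at z = 0. Lengths are in m, angles in rad, forces in N, time in s.
With the tool pointing down it reaches from about 0.275 to 0.85 m from the base axis. Payload 5.2 kg.
Tool frame: the origin (TCP) lies at the very end of the fingers, on their centre line; the grasp point (between the pads) lies 19 mm behind it (env.tcp_to_grasp is the distance from the TCP to the grasp point, in m); z points along the fingers, y is the line along which they close (so a half turn about z gives the same grasp; the last joint's range is limited). The gripper opens to 85 mm and grips with 20 to 120 N. Pads are 22 mm wide; open, the fingers measure 114 mm over their backs; the gripper's body (76 mm by 85 mm) begins 54 mm behind the grasp point. The pads swing forward as they close: fully open they stand 13 mm farther back than shut.
Start: joints at [-1.514, 0.259, 1.535, -0, 1.348, -0.203], TCP at [0.141, -0.532, 0.231] pointing down, gripper open.
Joint ranges: [-3.14, 3.14], [-0.91, 2.08], [0.19, 2.58], [-1.22, 4.36], [0.22, 2.71], [-3.12, 3.12]. Speed limits (rad/s): [2.57, 2.57, 3.14, 3.14, 3.14, 3.14].

## Interface

Orientations are given as a unit quaternion [w, x, y, z].
In Python, from rig import readout, eyes, env gives the robot as it stands.
- The arm moves only by the tool move_arm, never from a script. Its argument "rows" is a list of rows, each an object of numbers: "dx", "dy", "dz": the shift along the world's x, y, z scaled (see below); "rx", "ry", "rz": the turn, a rotation vector about the world's x, y, z scaled (see below); "grip": the opening, from -1 (shut) to 1 (fully open), so that 0 is half open. A call has 1 to 12 rows; each row shifts and turns the commanded pose from where the row before left it; what a row does not reach is not made up. The controller multiplies each number of a shift by 40 cm and each number of a turn by 45 degrees. A row lasts 1/12 s, in which the tool goes at most 41.7 mm and 7.16 degrees, less where a joint would pass 70% of its speed; a pose out of reach is approached as far as the arm can. A call with a number of a shift or a turn outside -1 to 1 is refused whole. A call with a gripper value outside its range is refused whole. The fingers move at their own pace and stop on an object; "squeeze" is the grip in N (left out, the last holds). Time passes only in rows, so rows that do not move let the fingers close. It gives the time, the measured TCP pose, the force, the opening and the grip force at its end, in the units of the state.
- readout.sense(): the state, without advancing time (a new reading comes with each control period).
- eyes.grab_frame(name): name is "scene" or "top" or "wrist"; returns the picture (400x640x3 uint8, red, green, blue); there is no depth.
- eyes.get_calibration(name): a dict with "camera_matrix" (3x3 intrinsics, pixels), "R" (3x3) and "t" (3): a world point X has camera coordinates R X + t. Camera axes: x right, y down, z forward; pixel columns grow to the right and rows downward; lengths in m; the calibration is good to about 2 mm. A picture is of the moment at which its call begins: read the wrist's pose just before it. get_calibration takes no time and is no camera call; for the wrist camera it gives the pose at the moment of the call.
- env.hand_in(): hands the job in; it is judged then, once.
The state is a dict: "clock": time; "joints": joint angles; "qd": joint speeds; "effort": joint torques, N m; "tool_pos": TCP position; "eef_rot": TCP orientation; "force": force on the tool from outside, world axes, zero at the start; "moment": the same for the moment, N m; "finger_gap": finger opening in m; "finger_force": force on a finger pad.
Only numpy, scipy, OpenCV 4.12 (cv2) and the standard library are available. Lean on these libraries where they do the work, as an engineer would, in place of code of your own. Each camera call takes 0.05 s, during which the arm holds its last target. There are 200 camera calls.

## Task

Take the cranked spatula and carry every coated gasket disc from the drying rack into the gasket chest, sliding the blade under each and setting it down flat and centred in a bay of its own across the two rails; the coating must not be touched by the gripper. When all are in and the spatula stands flat on its cork mat again, press the knee bar of the locked lid stay down to break it, then lower the lid until it is fully shut. Leave the other things on the bench where they are.

Things in the scene. Friction and masses are not known exactly. Their poses are not given: they have to be found in the camera images.
- rack: drying rack, fixed; base 130 (x) by 300 (y) by 8 mm; origin on the bench under its centre; open front is its -x. Four white rails (x -50 to +50), tops 42 mm above the bench, leave three channels 56 mm wide, centred at y -90, 0, +90 mm, open in front and above, free below a disc down to 8 mm above the bench. Back plate from x = +57, 60 mm high
- disc1_c (a point): centre of a rigid coated gasket disc 76 mm across, 4 mm thick, 35 to 70 g; z is its axis. It lies flat on the rack across one of the three channels, on the rails either side, its centre within 10 mm along and 4 mm across of the rails' middle. Two or three of the three discs are present. The gripper must never touch it
- disc2_c (a point): centre of a rigid coated gasket disc 76 mm across, 4 mm thick, 35 to 70 g; z is its axis. It lies flat on the rack across one of the three channels, on the rails either side, its centre within 10 mm along and 4 mm across of the rails' middle. Two or three of the three discs are present. The gripper must never touch it
- disc3_c (a point): centre of a rigid coated gasket disc 76 mm across, 4 mm thick, 35 to 70 g; z is its axis. It lies flat on the rack across one of the three channels, on the rails either side, its centre within 10 mm along and 4 mm across of the rails' middle. Two or three of the three discs are present. The gripper must never touch it
- chest: gasket chest, fixed, 145 (x) by 302 (y) by 85 mm high; origin on the bench; open front is its -x. Rails and channels like the rack's (same x, y), rail tops 55 mm above the bench, channels free down to 8 mm. Front sill 20 mm high at x -66 to -61; back wall inside at x +74; side walls y 145 to 151 each side, 85 mm high. Lid hinge along y at x +78, z 85 mm. Stay outside the -y side
- bay1 (a point): middle of bay 1 of the chest (chest y = -90 mm), level with the rail tops, axes as the chest's; a disc set down rightly here has its centre 2 mm above this point
- bay2 (a point): middle of bay 2 of the chest (chest y = 0 mm), level with the rail tops, axes as the chest's; a disc set down rightly here has its centre 2 mm above this point
- bay3 (a point): middle of bay 3 of the chest (chest y = 90 mm), level with the rail tops, axes as the chest's; a disc set down rightly here has its centre 2 mm above this point
- lid (a joint): lid angle: 0 locked open (standing 85 degrees up from shut), grows as it is lowered, 1.4835 fully shut. Lid 145 mm from hinge to free edge, 302 mm wide, 5 mm thick, with a 34 mm apron at the free edge that points to the robot while open. Stiff hinge (0.26 N m): stays where left; a few N down on its outer face lowers it. Shut, its upper face is 90 mm above the bench
- lid_top (a point): point on the lid's upper (outer) face, mid-width, 100 mm from the hinge, axes of no meaning; moves with the lid. The place to press on to lower it once the stay is broken; press across the lid, not along it: a straight downward push jams while the lid is still steeper than about 50 degrees from shut
- stay_knee (a joint): fold of the stay's knee: 0 locked (just over centre, on its stop: the lid cannot be lowered), about 1.4 when the knee bar is pressed down level with the chest's rim, 2.6 with the lid shut. Pressing the knee bar down by 40 mm with a few N folds it and draws the lid down to 0.4 rad; pressed 65 mm down, to 0.8 rad
- knee_bar (a point): point to press, on the axis of the knee bar: a round steel bar, 18 mm thick, lying along the chest's y, free for 22 mm each side of this point, 49 mm outside the chest's -y side. Locked, 125 mm above the bench; it swings on a 65 mm arm about a pivot at chest x -37, z 85 mm, so as it is pressed down to rim height it also moves 14 mm to the chest's +x. Clear above and outward
- handle (a point): grip point of the loose 170 g spatula, on the centre line of its handle, 95 mm behind and 78 mm above the underside of the blade's centre; x points to the blade tip, z up. Handle: level wooden bar along x, from 145 to 55 mm behind the blade's centre, 16 mm wide, 22 mm high. The cranked neck joins the blade 50 mm behind its centre and leans back to 58 mm at the handle
- spatula: the same spatula; origin at the centre of the underside of its blade, x to the tip, z up. Blade: flat steel 100 mm long, 40 mm wide, 3 mm thick. It stands by itself on its blade
- mat: cork mat, fixed, 150 (x) by 120 (y) by 4 mm thick, origin on the bench under its centre; the spatula stands on it with the blade flat and the handle towards the robot
- gauge: chrome pressure gauge lying on its back, 60 mm across; bystander
- stem: brass valve stem standing upright, 66 mm tall; bystander
- pin_ring: red plastic safety pin ring, 38 mm across, flat on the bench; bystander
- tube_cap: white nylon dip tube cap, 34 mm across; bystander
- grease: small grease jar, 55 mm tall; bystander
- spanner3: steel spanner lying on the bench, 160 mm long; bystander
Mind the look-alikes: they are no part of the job. Leave any red or yellow look-alike of the spatula alone.

How it is judged:
On the way, in this order (a step that is already met when the one before it is completed fails the run):
1. every disc lies flat in a bay of its own in the chest, off the spatula (((x of disc1_c in the frame of bay1 between -0.02 and 0.02 m and y of disc1_c in the frame of bay1 between -0.01 and 0.01 m) or (x of disc1_c in the frame of bay2 between -0.02 and 0.02 m and y of disc1_c in the frame of bay2 between -0.01 and 0.01 m) or (x of disc1_c in the frame of bay3 between -0.02 and 0.02 m and y of disc1_c in the frame of bay3 between -0.01 and 0.01 m)) and z of disc1_c in the frame of chest between 0.054 and 0.06 m and angle between each of disc1_c, disc2_c, disc3_c's own z axis and vertical below 0.06 rad and ((x of disc2_c in the frame of bay1 between -0.02 and 0.02 m and y of disc2_c in the frame of bay1 between -0.01 and 0.01 m) or (x of disc2_c in the frame of bay2 between -0.02 and 0.02 m and y of disc2_c in the frame of bay2 between -0.01 and 0.01 m) or (x of disc2_c in the frame of bay3 between -0.02 and 0.02 m and y of disc2_c in the frame of bay3 between -0.01 and 0.01 m)) and z of disc2_c in the frame of chest between 0.054 and 0.06 m and ((x of disc3_c in the frame of bay1 between -0.02 and 0.02 m and y of disc3_c in the frame of bay1 between -0.01 and 0.01 m) or (x of disc3_c in the frame of bay2 between -0.02 and 0.02 m and y of disc3_c in the frame of bay2 between -0.01 and 0.01 m) or (x of disc3_c in the frame of bay3 between -0.02 and 0.02 m and y of disc3_c in the frame of bay3 between -0.01 and 0.01 m)) and z of disc3_c in the frame of chest between 0.054 and 0.06 m and contact force between each of disc1, disc2, disc3 and spatula below 0.02 N), for 0.3 s.
2. the spatula stands flat on its mat, let go (x of spatula in the frame of mat between -0.06 and 0.06 m and y of spatula in the frame of mat between -0.05 and 0.05 m and height (world z) of spatula below 0.009 m and angle between spatula's own z axis and vertical below 0.1 rad and contact force between spatula and the fingers below 0.05 N and linear speed of spatula below 0.02 m/s), for 0.3 s.
3. the lid stay is broken at its knee (value of joint stay_knee above 0.6 rad), for 0.1 s.
4. the lid is fully shut (value of joint lid above 1.43 rad), for 0.3 s.
At the end, for the whole second after the job is handed in: Every present disc lies flat (0.06 rad) on the chest rails, centre within 10 mm across and 20 mm along of a bay's middle; lid shut (joint over 1.43); spatula let go, at rest, flat (0.1 rad), blade centre within 60 mm along and 50 mm across of the mat's centre (((x of disc1_c in the frame of bay1 between -0.02 and 0.02 m and y of disc1_c in the frame of bay1 between -0.01 and 0.01 m) or (x of disc1_c in the frame of bay2 between -0.02 and 0.02 m and y of disc1_c in the frame of bay2 between -0.01 and 0.01 m) or (x of disc1_c in the frame of bay3 between -0.02 and 0.02 m and y of disc1_c in the frame of bay3 between -0.01 and 0.01 m)) and z of disc1_c in the frame of chest between 0.054 and 0.06 m and angle between each of disc1_c, disc2_c, disc3_c's own z axis and vertical below 0.06 rad and ((x of disc2_c in the frame of bay1 between -0.02 and 0.02 m and y of disc2_c in the frame of bay1 between -0.01 and 0.01 m) or (x of disc2_c in the frame of bay2 between -0.02 and 0.02 m and y of disc2_c in the frame of bay2 between -0.01 and 0.01 m) or (x of disc2_c in the frame of bay3 between -0.02 and 0.02 m and y of disc2_c in the frame of bay3 between -0.01 and 0.01 m)) and z of disc2_c in the frame of chest between 0.054 and 0.06 m and ((x of disc3_c in the frame of bay1 between -0.02 and 0.02 m and y of disc3_c in the frame of bay1 between -0.01 and 0.01 m) or (x of disc3_c in the frame of bay2 between -0.02 and 0.02 m and y of disc3_c in the frame of bay2 between -0.01 and 0.01 m) or (x of disc3_c in the frame of bay3 between -0.02 and 0.02 m and y of disc3_c in the frame of bay3 between -0.01 and 0.01 m)) and z of disc3_c in the frame of chest between 0.054 and 0.06 m and x of spatula in the frame of mat between -0.06 and 0.06 m and y of spatula in the frame of mat between -0.05 and 0.05 m and height (world z) of spatula below 0.009 m and angle between spatula's own z axis and vertical below 0.1 rad and value of joint lid above 1.43 rad and linear speed of spatula below 0.02 m/s); the robot touches nothing.
It fails at once if the gripper or arm touches a disc (contact force between any of disc1, disc2, disc3 and the fingers above 0.3 N or contact force between any of disc1, disc2, disc3 and the arm above 0.3 N).
It fails at once if a bystander is shifted by more than 30 mm (distance of any of gauge, stem, pin_ring, tube_cap, grease, spanner3 from where it was at the start of the episode above 0.03 m).
Of disc1, disc2, disc3 only 2 to 3 are there at a start; the rules pass over those that are not, and their reading is None.
At some moment in a run one of spatula may be knocked a few centimetres aside while the robot is not near it.
It also fails if it takes over 210 s, if anything falls off the work surface, if the arm or the gripper's body presses on something with over 40 N, if the wrist force passes 120 N, or if a joint passes its speed limit or range.

## Working session

There is one attempt and no reset: what is moved stays moved. The work goes in short steps, Python scripts to look and compute and a tool call to move; the robot and the scene stay as the last step left them, time stands still between calls to the robot, and variables do not carry over. Pictures are saved under pics/ and viewed, at most 14 in all, crops included, and the job is handed in when it is done.

Besides the shell and the picture viewer there is one more tool, called as name(argument=value, ...) on one line, values as JSON. move_arm: Moves the arm, as the interface text tells. Shifts and turns lie within -1 to 1; 1 stands for 40 cm of shift or 45 degrees of turn. Its arguments: {"type":"object","properties":{"rows":{"type":"array"},"squeeze":{"type":"number"}},"required":["rows"]}

```bash
ls; mkdir -p pics; python3 - <<'E'
from rig import readout, eyes, env
import cv2,numpy as np
print(readout.sense())
for n in ("scene","top"):
    im=eyes.grab_frame(n); cv2.imwrite(f"pics/{n}0.png",im[:,:,::-1])
    c=eyes.get_calibration(n); print(n,{k:np.round(v,3).tolist() for k,v in c.items()})
E
```

```text
pics
{'clock': 0.0, 'joints': array([-1.51377279e+00,  2.59363966e-01,  1.53613191e+00,  3.22891099e-06,
        1.34798527e+00, -2.02789153e-01]), 'qd': array([ 6.76670050e-04, -8.89457696e-04, -1.76496135e-04, -1.56051185e-05,
        7.67329124e-04, -2.81570068e-03]), 'effort': array([ 4.73175733e-04, -4.46030760e+01, -2.90565330e+01, -5.25157502e-04,
        1.17196844e-02, -1.87010352e-05]), 'tool_pos': array([ 0.14129254, -0.53097683,  0.23044382]), 'eef_rot': array([-9.41620649e-04,  9.91573635e-01,  1.29540864e-01,  7.03281307e-05]), 'force': array([-0.29885473,  0.39710389,  1.00611398]), 'moment': array([ 0.01684903,  0.03797219, -0.00884237]), 'finger_force': 0.0, 'finger_gap': 0.08508232523123463}
scene {'camera_matrix': [[494.284, 0.0, 328.901], [0.0, 494.284, 197.098], [0.0, 0.0, 1.0]], 'R': [[0.71, 0.704, -0.009], [0.406, -0.419, -0.812], [-0.576, 0.573, -0.583]], 't': [-0.291, -0.125, 1.93]}
top {'camera_matrix': [[390.324, 0.0, 318.404], [0.0, 390.324, 197.308], [0.0, 0.0, 1.0]], 'R': [[0.026, -0.999, 0.031], [-0.991, -0.03, -0.129], [0.13, -0.027, -0.991]], 't': [-0.1, 0.505, 1.253]}
```

View pics/scene0.png

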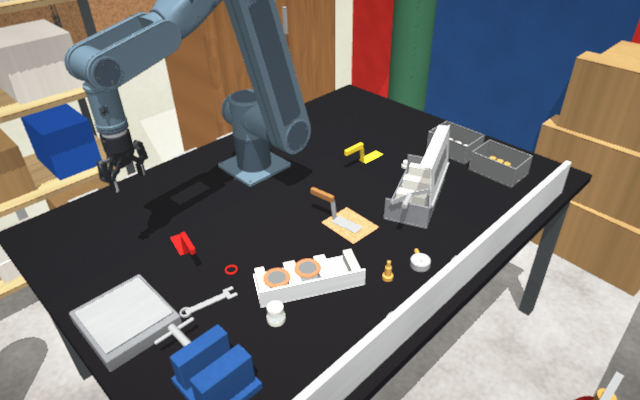

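View pics/top0.png

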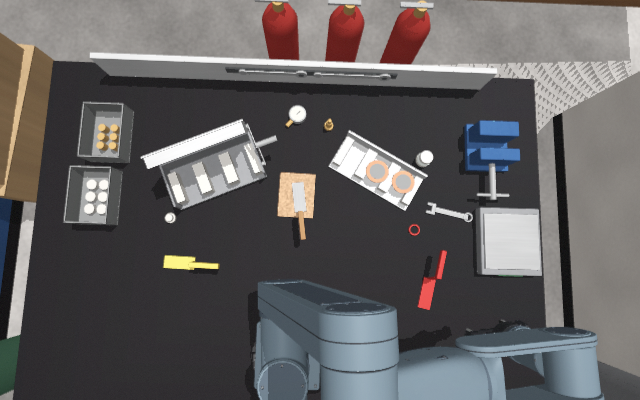

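Scene: wooden-handled spatula stands on the cork mat (top ≈ (299,205)); look-alikes are yellow (190,263) and red (430,285). I choose the wooden one. The two discs are at top (377,171) and (402,182), the rack around (377,170), the chest around (210,165), and the knee bar around (265,140).

```bash
cat > h.py <<'E'
from rig import readout, eyes, env
import cv2,numpy as np
from scipy.spatial.transform import Rotation as Rn
def ray(uv,z,c):
    K=np.array(c["camera_matrix"]);R=np.array(c["R"]);t=np.array(c["t"])
    d=R.T@np.linalg.solve(K,[uv[0],uv[1],1.]);o=-R.T@t
    return o+d*(z-o[2])/d[2]
def proj(X,c):
    p=np.array(c["camera_matrix"])@(np.array(c["R"])@np.asarray(X,float)+np.array(c["t"]));return p[:2]/p[2]
def ell(mask,amin=30):
    out=[]
    for k in cv2.findContours(mask.astype(np.uint8),cv2.RETR_EXTERNAL,cv2.CHAIN_APPROX_NONE)[0]:
        if cv2.contourArea(k)>amin: out.append((cv2.contourArea(k),k))
    return sorted(out,key=lambda a:-a[0])
def st():
    s=readout.sense();q=s["eef_rot"];return s,Rn.from_quat([q[1],q[2],q[3],q[0]])
E
python3 - <<'E'
from h import *
im=cv2.imread("pics/top0.png");c=eyes.get_calibration("top")
cv2.imwrite("pics/crop1.png",cv2.resize(im[100:250,130:450],None,fx=2.5,fy=2.5,interpolation=cv2.INTER_CUBIC))
hsv=cv2.cvtColor(im,cv2.COLOR_BGR2HSV);H,S,V=cv2.split(hsv)
m=(H>5)&(H<25)&(S>60)&(V>80)
for a,k in ell(m)[:8]:
    r=cv2.minAreaRect(k);print(a,r,cv2.boundingRect(k), ray(r[0],.046,c).round(4),ray(r[0],.004,c).round(4))
m=(S<40)&(V>200); m[:100]=0
for a,k in ell(m,60)[:10]:
    r=cv2.minAreaRect(k);print('w',a,r,ray(r[0],.042,c).round(4),ray(r[0],.055,c).round(4))
E
```

```text
6872.0 ((26.5, 117.0), (53.0, 168.0), 0.0) (0, 33, 54, 169) [0.7431 0.8789 0.046 ] [0.7564 0.9098 0.004 ]
1673.0 ((295.22235107421875, 205.3316650390625), (36.53901672363281, 66.51431274414062), 3.468228816986084) (277, 172, 39, 68) [ 0.4777 -0.0105  0.046 ] [ 0.4822 -0.0092  0.004 ]
447.0 ((107.58904266357422, 136.90411376953125), (21.355697631835938, 27.008676528930664), 6.009006023406982) (96, 124, 24, 27) [0.6852 0.6112 0.046 ] [0.6966 0.6331 0.004 ]
363.0 ((402.5, 182.0), (22.0, 21.0), 90.0) (392, 171, 22, 23) [ 0.5656 -0.362   0.046 ] [ 0.573  -0.3724  0.004 ]
357.5 ((376.5, 171.0), (21.0, 22.0), 0.0) (366, 160, 22, 23) [ 0.5998 -0.2754  0.046 ] [ 0.6084 -0.2829  0.004 ]
96.5 ((545.5, 1.5), (3.0, 65.0), 90.0) (513, 0, 66, 4) [ 1.2341 -0.8766  0.046 ] [ 1.2638 -0.904   0.004 ]
93.5 ((277.0, 6.5), (11.0, 12.0), 90.0) (271, 1, 13, 12) [1.1708 0.0761 0.046 ] [1.1983 0.0803 0.004 ]
92.5 ((419.5, 13.0), (10.0, 13.0), 90.0) (413, 8, 14, 11) [ 1.1693 -0.4234  0.046 ] [ 1.1968 -0.4358  0.004 ]
w 2824.5 ((511.68048095703125, 241.27560424804688), (57.128360748291016, 53.69253921508789), 8
[... 794 characters left out ...]
3984375), 84.5596694946289) [ 0.5069 -0.0208  0.042 ] [ 0.5052 -0.0211  0.055 ]
w 192.5 ((25.86585235595703, 233.2073211669922), (11.484880447387695, 26.72443199157715), 6.34019136428833) [0.3645 0.8381 0.042 ] [0.3642 0.829  0.055 ]
w 179.5 ((297.2500305175781, 113.25000762939453), (14.849241256713867, 15.55634880065918), 45.0) [ 0.7899 -0.0067  0.042 ] [ 0.7853 -0.0072  0.055 ]
w 171.0 ((411.95758056640625, 189.97640991210938), (8.06167221069336, 29.33283233642578), 29.05460548400879) [ 0.5405 -0.3945  0.042 ] [ 0.5384 -0.391   0.055 ]
w 169.5 ((203.4109649658203, 182.59588623046875), (18.492502212524414, 10.650744438171387), 69.44395446777344) [0.5439 0.2913 0.042 ] [0.5419 0.2878 0.055 ]
```

View pics/crop1.png

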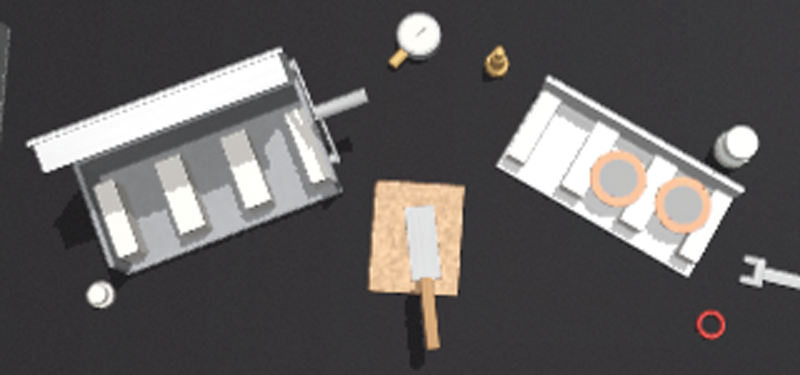

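Crop: rack yawed about -29°, with discs at crop (618,179) and (683,206). The chest is yawed about +20°, with four white rails. The spatula blade is at crop (422,243) and its handle at (430,312). Now I'll compute poses from these.

```bash
python3 - <<'E'
from h import *
c=eyes.get_calibration("top")
g=lambda u,v,z:ray((u/2.5+130-.3,v/2.5+100-.3),z,c)
def p(n,a): print(n,np.round(a[:2],4))
# rack front edge base corners
a,b=g(498,166,.008),g(688,275,.008);p("rackFL",a);p("FR",b);print(np.degrees(np.arctan2(*(a-b)[1::-1]))-90 if 0 else np.degrees(np.arctan2(-(a-b)[0],(a-b)[1])))
d1,d2=ray((376.5,171),.046,c),ray((402.5,182),.046,c);p("d1",d1);p("d2",d2);print(np.linalg.norm(d1-d2),np.degrees(np.arctan2(-(d1-d2)[0],(d1-d2)[1])))
# rail front mid tops: rack
# chest front corners (sill? wall top z .085), rail tops front-edge corners
for n,uv in dict(r1=(128,254),r2=(194,232),r3=(259,207)).items(): p("chest rail front mid "+n,g(*uv,.055))
for n,uv in dict(r1=(105,184),r2=(168,160),r3=(233,135)).items(): p("chest rail back mid? "+n,g(*uv,.055))
t,e=g(420,206,.007),g(426.5,279,.007);p("tip",t);p("bladeback",e);d=t-e;print(np.linalg.norm(d),np.degrees(np.arctan2(d[1],d[0])))
p("h near",g(433,348,.093));p("h far",g(427,279,.093))
p("mat",ray(cv2.minAreaRect(np.array([[376,181],[465,185],[457,296],[369,290]],np.float32))[0],.004,c)*0+g(417,238,.004))
s,r=st();w=eyes.get_calibration("wrist");R=np.array(w["R"]);cp=-R.T@np.array(w["t"])
print("cam in tool",r.inv().apply(cp-s["tool_pos"]),"\n",(R@r.as_matrix()).round(3),w["camera_matrix"])
E
```

```text
rackFL [ 0.6194 -0.1192]
FR [ 0.4778 -0.3794]
-28.563711260797827
d1 [ 0.5998 -0.2754]
d2 [ 0.5656 -0.362 ]
0.09315208680567001 -21.57160212256545
chest rail front mid r1 [0.479  0.3554]
chest rail front mid r2 [0.51   0.2733]
chest rail front mid r3 [0.5452 0.1919]
chest rail back mid? r1 [0.5691 0.3913]
chest rail back mid? r2 [0.6033 0.3127]
chest rail back mid? r3 [0.6393 0.2308]
tip [ 0.5611 -0.015 ]
bladeback [ 0.4623 -0.0269]
0.09948671894459662 6.888694035750688
h near [ 0.3687 -0.0393]
h far [ 0.4543 -0.0291]
mat [ 0.5177 -0.0123]
cam in tool [ 0.08268234 -0.00035616 -0.14237235] 
 [[ 0.     1.     0.001]
 [-0.948  0.    -0.319]
 [-0.319 -0.001  0.948]] [[317.77195996   0.         318.13210362]
 [  0.         317.77195996 197.08509599]
 [  0.           0.           1.        ]]
```

move_arm(rows=[{"dx": 0.029,"dy": 0.052,"rz": -0.0074,"grip": 1},{"dx": 0.029,"dy": 0.052,"rz": -0.0074,"grip": 1},{"dx": 0.029,"dy": 0.052,"rz": -0.0074,"grip": 1},{"dx": 0.029,"dy": 0.052,"rz": -0.0074,"grip": 1},{"dx": 0.029,"dy": 0.052,"rz": -0.0074,"grip": 1},{"dx": 0.029,"dy": 0.052,"rz": -0.0074,"grip": 1},{"dx": 0.029,"dy": 0.052,"rz": -0.0074,"grip": 1},{"dx": 0.029,"dy": 0.052,"rz": -0.0074,"grip": 1},{"dx": 0.029,"dy": 0.052,"rz": -0.0074,"grip": 1},{"dx": 0.029,"dy": 0.052,"rz": -0.0074,"grip": 1},{"dx": 0.029,"dy": 0.052,"rz": -0.0074,"grip": 1},{"dx": 0.029,"dy": 0.052,"rz": -0.0074,"grip": 1}])

```text
schema error: expected keys dx, dy, dz, rx, ry, rz, grip
```

move_arm(rows=[{"dx": 0.029,"dy": 0.052,"rz": -0.0074,"grip": 1},{"dx": 0.029,"dy": 0.052,"rz": -0.0074,"grip": 1},{"dx": 0.029,"dy": 0.052,"rz": -0.0074,"grip": 1},{"dx": 0.029,"dy": 0.052,"rz": -0.0074,"grip": 1},{"dx": 0.029,"dy": 0.052,"rz": -0.0074,"grip": 1},{"dx": 0.029,"dy": 0.052,"rz": -0.0074,"grip": 1},{"dx": 0.029,"dy": 0.052,"rz": -0.0074,"grip": 1},{"dx": 0.029,"dy": 0.052,"rz": -0.0074,"grip": 1},{"dx": 0.029,"dy": 0.052,"rz": -0.0074,"grip": 1},{"dx": 0.029,"dy": 0.052,"rz": -0.0074,"grip": 1},{"dx": 0.029,"dy": 0.052,"rz": -0.0074,"grip": 1},{"grip": 1}])

```text
schema error: expected keys dx, dy, dz, rx, ry, rz, grip
```

```bash
cat > wl.py <<'E'
from h import *
import sys
def shot(n):
    s,r=st();c=eyes.get_calibration("wrist");im=eyes.grab_frame("wrist");cv2.imwrite(f"pics/{n}.png",im[:,:,::-1])
    np.savez(f"pics/{n}.npz",camera_matrix=c["camera_matrix"],R=c["R"],t=c["t"])
    x=r.as_matrix()[:,0];print(n,"t",round(s["clock"],2),"tcp",s["tool_pos"].round(4),"yaw",np.degrees(np.arctan2(x[1],x[0])).round(2),"tilt",r.as_matrix()[:,2].round(4),"gap",round(s["finger_gap"],4),"F",s["force"].round(1))
    return im[:,:,::-1],c
if __name__=="__main__": shot(sys.argv[1])
E
python3 wl.py w1
```

```text
w1 t 0.1 tcp [ 0.1413 -0.531   0.2306] yaw 14.89 tilt [-1.0e-04  1.7e-03 -1.0e+00] gap 0.0856 F [-0.8  0.6  0.1]
```

View pics/w1.png

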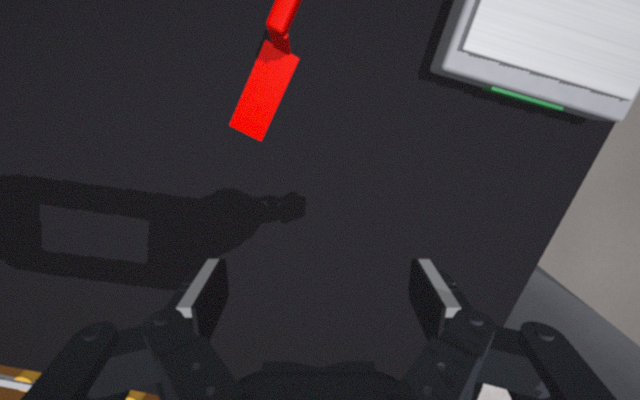

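That call was refused because every key is required. The view shows only the red decoy at (265,95). I'll resend with full rows.

move_arm(rows=[{"dx": 0.029,"dy": 0.052,"dz": 0,"rx": 0,"ry": 0,"rz": -0.0074,"grip": 1},{"dx": 0.029,"dy": 0.052,"dz": 0,"rx": 0,"ry": 0,"rz": -0.0074,"grip": 1},{"dx": 0.029,"dy": 0.052,"dz": 0,"rx": 0,"ry": 0,"rz": -0.0074,"grip": 1},{"dx": 0.029,"dy": 0.052,"dz": 0,"rx": 0,"ry": 0,"rz": -0.0074,"grip": 1},{"dx": 0.029,"dy": 0.052,"dz": 0,"rx": 0,"ry": 0,"rz": -0.0074,"grip": 1},{"dx": 0.029,"dy": 0.052,"dz": 0,"rx": 0,"ry": 0,"rz": -0.0074,"grip": 1},{"dx": 0.029,"dy": 0.052,"dz": 0,"rx": 0,"ry": 0,"rz": -0.0074,"grip": 1},{"dx": 0.029,"dy": 0.052,"dz": 0,"rx": 0,"ry": 0,"rz": -0.0074,"grip": 1},{"dx": 0.029,"dy": 0.052,"dz": 0,"rx": 0,"ry": 0,"rz": -0.0074,"grip": 1},{"dx": 0.029,"dy": 0.052,"dz": 0,"rx": 0,"ry": 0,"rz": -0.0074,"grip": 1},{"dx": 0.029,"dy": 0.052,"dz": 0,"rx": 0,"ry": 0,"rz": -0.0074,"grip": 1},{"dx": 0.029,"dy": 0.052,"dz": 0,"rx": 0,"ry": 0,"rz": -0.0074,"grip": 1}])

```text
clock: 1.15
tool_pos: [0.2808, -0.2807, 0.2311]
eef_rot: [-0.0, 0.996, 0.095, -0.0]
force: [-1.1, -0.6, 0.9]
finger_gap: 0.0853
finger_force: 0.0
```

move_arm(rows=[{"dx": 0.029,"dy": 0.052,"dz": 0,"rx": 0,"ry": 0,"rz": -0.0074,"grip": 1},{"dx": 0.029,"dy": 0.052,"dz": 0,"rx": 0,"ry": 0,"rz": -0.0074,"grip": 1},{"dx": 0.029,"dy": 0.052,"dz": 0,"rx": 0,"ry": 0,"rz": -0.0074,"grip": 1},{"dx": 0.029,"dy": 0.052,"dz": 0,"rx": 0,"ry": 0,"rz": -0.0074,"grip": 1},{"dx": 0.029,"dy": 0.052,"dz": 0,"rx": 0,"ry": 0,"rz": -0.0074,"grip": 1},{"dx": 0.029,"dy": 0.052,"dz": 0,"rx": 0,"ry": 0,"rz": -0.0074,"grip": 1},{"dx": 0.029,"dy": 0.052,"dz": 0,"rx": 0,"ry": 0,"rz": -0.0074,"grip": 1},{"dx": 0.029,"dy": 0.052,"dz": 0,"rx": 0,"ry": 0,"rz": -0.0074,"grip": 1},{"dx": 0.029,"dy": 0.052,"dz": 0,"rx": 0,"ry": 0,"rz": -0.0074,"grip": 1},{"dx": 0.029,"dy": 0.052,"dz": 0,"rx": 0,"ry": 0,"rz": -0.0074,"grip": 1},{"dx": 0.029,"dy": 0.052,"dz": 0,"rx": 0,"ry": 0,"rz": -0.0074,"grip": 1},{"dx": 0,"dy": 0,"dz": 0,"rx": 0,"ry": 0,"rz": -0.0074,"grip": 1}])

```text
clock: 2.15
tool_pos: [0.4092, -0.0501, 0.2312]
eef_rot: [-0.001, 0.998, 0.061, 0.0]
force: [-1.0, -0.1, -0.2]
finger_gap: 0.0857
finger_force: 0.0
```

```bash
python3 wl.py w2
```

```text
w2 t 2.15 tcp [ 0.4092 -0.0501  0.2312] yaw 7.05 tilt [ 6.0e-04  1.7e-03 -1.0e+00] gap 0.0857 F [-1.  -0.1 -0.2]
```

View pics/w2.png

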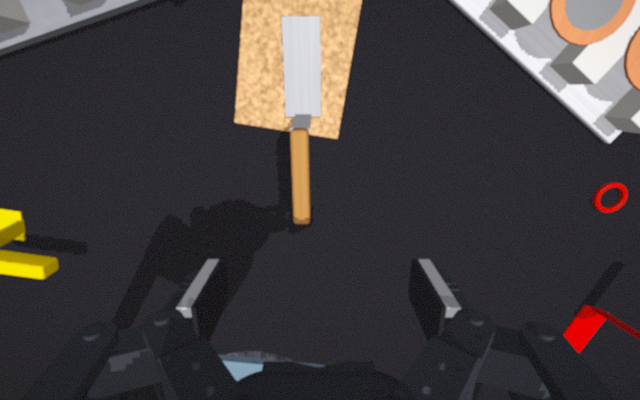

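The view shows a wooden handle from (300,128) to (302,222), the blade at (282..321, 16..117) on the mat, and the rack corner at (608,142). This is the correct spatula.

```bash
python3 - <<'E'
from h import *
c=np.load("pics/w2.npz");im=cv2.imread("pics/w2.png")
# handle top ends z .093 ; blade corners z .007
f,n=ray((300,129.5),.093,c),ray((302,219),.093,c);print("handle",f,n,np.linalg.norm(f-n),np.degrees(np.arctan2((f-n)[1],(f-n)[0])))
t,b=ray((300.5,16),.007,c),ray((303,116.5),.007,c);d=t-b;print("blade",t,b,np.linalg.norm(d),np.degrees(np.arctan2(d[1],d[0])),(t+b)/2)
ctr=(t+b)/2;y=np.radians(6.9);print("grip",ctr[:2]-.095*np.array([np.cos(y),np.sin(y)]), n[:2]+.05*((f-n)/np.linalg.norm(f-n))[:2])
print("mat near",ray((235,122),.004,c),ray((338,138),.004,c))
E
```

```text
handle [ 0.45685152 -0.02748602  0.093     ] [ 0.37346493 -0.03819419  0.093     ] 0.0840713308612089 7.317646663960005
blade [ 0.56000409 -0.01224366  0.007     ] [ 0.4610771  -0.02554154  0.007     ] 0.09981674798909711 7.6558732580429325 [ 0.51054059 -0.0188926   0.007     ]
grip [ 0.41622865 -0.0303056 ] [ 0.42305769 -0.03182568]
mat near [0.44526228 0.05069632 0.004     ] [ 0.4418081  -0.06814451  0.004     ]
```

move_arm(squeeze=100, rows=[{"dx": 0.009,"dy": 0.024,"dz": 0,"rx": 0,"ry": 0,"rz": 0.007,"grip": 1},{"dx": 0.009,"dy": 0.024,"dz": 0,"rx": 0,"ry": 0,"rz": 0,"grip": 1},{"dx": 0,"dy": 0,"dz": -0.06,"rx": 0,"ry": 0,"rz": 0,"grip": 1},{"dx": 0,"dy": 0,"dz": -0.06,"rx": 0,"ry": 0,"rz": 0,"grip": 1},{"dx": 0,"dy": 0,"dz": -0.06,"rx": 0,"ry": 0,"rz": 0,"grip": 1},{"dx": 0,"dy": 0,"dz": -0.06,"rx": 0,"ry": 0,"rz": 0,"grip": 1},{"dx": 0,"dy": 0,"dz": -0.06,"rx": 0,"ry": 0,"rz": 0,"grip": 1},{"dx": 0,"dy": 0,"dz": -0.06,"rx": 0,"ry": 0,"rz": 0,"grip": 1},{"dx": 0,"dy": 0,"dz": -0.06,"rx": 0,"ry": 0,"rz": 0,"grip": 1},{"dx": 0,"dy": 0,"dz": 0,"rx": 0,"ry": 0,"rz": 0,"grip": 1},{"dx": 0,"dy": 0,"dz": 0,"rx": 0,"ry": 0,"rz": 0,"grip": 1}])

```text
clock: 3.12
tool_pos: [0.4141, -0.0343, 0.0627]
eef_rot: [-0.001, 0.998, 0.063, -0.002]
force: [0.4, -0.3, 0.6]
finger_gap: 0.0854
finger_force: 0.0
```

move_arm(squeeze=100, rows=[{"dx": 0,"dy": 0,"dz": 0,"rx": 0,"ry": 0,"rz": 0,"grip": -1},{"dx": 0,"dy": 0,"dz": 0,"rx": 0,"ry": 0,"rz": 0,"grip": -1},{"dx": 0,"dy": 0,"dz": 0,"rx": 0,"ry": 0,"rz": 0,"grip": -1},{"dx": 0,"dy": 0,"dz": 0,"rx": 0,"ry": 0,"rz": 0,"grip": -1},{"dx": 0,"dy": 0,"dz": 0,"rx": 0,"ry": 0,"rz": 0,"grip": -1},{"dx": 0,"dy": 0,"dz": 0,"rx": 0,"ry": 0,"rz": 0,"grip": -1},{"dx": 0,"dy": 0,"dz": 0,"rx": 0,"ry": 0,"rz": 0,"grip": -1},{"dx": 0,"dy": 0,"dz": 0,"rx": 0,"ry": 0,"rz": 0,"grip": -1},{"dx": 0,"dy": 0,"dz": 0,"rx": 0,"ry": 0,"rz": 0,"grip": -1},{"dx": 0,"dy": 0,"dz": 0,"rx": 0,"ry": 0,"rz": 0,"grip": -1}])

```text
clock: 3.95
tool_pos: [0.4156, -0.034, 0.0638]
eef_rot: [0.0, 0.998, 0.063, 0.0]
force: [-1.6, 0.2, 6.4]
finger_gap: 0.0146
finger_force: 97.5
```

```bash
python3 wl.py w3
```

```text
w3 t 3.95 tcp [ 0.4156 -0.034   0.0638] yaw 7.22 tilt [ 7.e-04 -4.e-04 -1.e+00] gap 0.0146 F [-1.6  0.2  6.4]
```

View pics/w3.png

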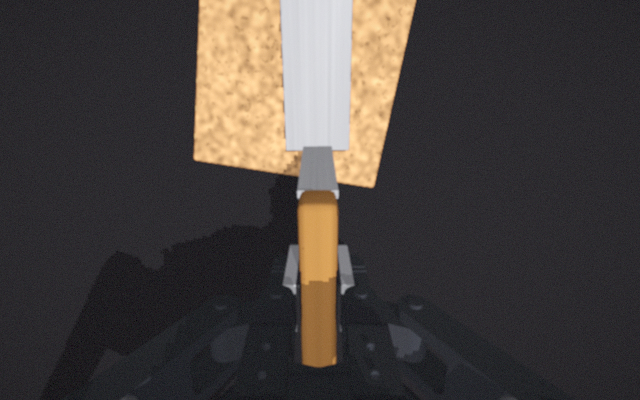

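```bash
python3 - <<'E'
from h import *
c=np.load("pics/w3.npz")
b=ray((317,150.5),.007,c);f=ray((318.5,192),.093,c);R=Rn.from_euler('z',-7.22,degrees=True)
T=np.array([.4156,-.034,0])
print("blade back rel tool",R.apply(b-T),"handle front rel",R.apply(f-T))
a,bb=ray((284,100),.007,c),ray((350,100),.007,c);print("mid100",R.apply((a+bb)/2-T))
print("mat near",ray((194,160),.004,c),ray((374,187),.004,c))
# aim for discs
w=np.load("pics/w2.npz")
for u,v in ((498,6),(537,3),):print(ray((u,v),.042,w))
print("rack front right corner from w2",ray((608,142),.008,w), ray((448,0),.008,w))
E
```

```text
blade back rel tool [0.0464461  0.00124264 0.007     ] handle front rel [0.04640854 0.00036495 0.093     ]
mid100 [0.07690514 0.0012144  0.007     ]
mat near [0.44484867 0.05109179 0.004     ] [ 0.44155807 -0.06759471  0.004     ]
[ 0.58359668 -0.19335186  0.042     ]
[ 0.59027509 -0.22789114  0.042     ]
rack front right corner from w2 [ 0.47591982 -0.37513173  0.008     ] [ 0.59208178 -0.15775425  0.008     ]
```

move_arm(rows=[{"dx": 0,"dy": 0,"dz": 0.02,"rx": 0,"ry": 0,"rz": 0,"grip": -1},{"dx": 0,"dy": 0,"dz": 0.06,"rx": 0,"ry": 0,"rz": 0,"grip": -1},{"dx": 0,"dy": 0,"dz": 0.06,"rx": 0,"ry": 0,"rz": 0,"grip": -1},{"dx": -0.013,"dy": -0.037,"dz": 0.06,"rx": 0,"ry": 0,"rz": -0.099,"grip": -1},{"dx": -0.014,"dy": -0.037,"dz": 0.04,"rx": 0,"ry": 0,"rz": -0.099,"grip": -1},{"dx": -0.014,"dy": -0.037,"dz": 0,"rx": 0,"ry": 0,"rz": -0.099,"grip": -1},{"dx": -0.014,"dy": -0.037,"dz": 0,"rx": 0,"ry": 0,"rz": -0.099,"grip": -1},{"dx": -0.014,"dy": -0.037,"dz": 0,"rx": 0,"ry": 0,"rz": -0.099,"grip": -1},{"dx": -0.014,"dy": -0.037,"dz": 0,"rx": 0,"ry": 0,"rz": -0.099,"grip": -1},{"dx": -0.014,"dy": -0.037,"dz": 0,"rx": 0,"ry": 0,"rz": -0.099,"grip": -1},{"dx": -0.013,"dy": -0.036,"dz": 0,"rx": 0,"ry": 0,"rz": -0.099,"grip": -1},{"dx": 0,"dy": 0,"dz": 0,"rx": 0,"ry": 0,"rz": 0,"grip": -1}])

```text
clock: 5.0
tool_pos: [0.3706, -0.1538, 0.1595]
eef_rot: [0.0, 0.969, -0.248, -0.0]
force: [-0.2, 0.3, -1.7]
finger_gap: 0.0144
finger_force: 97.9
```

```bash
python3 wl.py w4
```

```text
w4 t 5.0 tcp [ 0.3706 -0.1538  0.1595] yaw -28.72 tilt [-6.e-04 -9.e-04 -1.e+00] gap 0.0144 F [-0.2  0.3 -1.7]
```

View pics/w4.png

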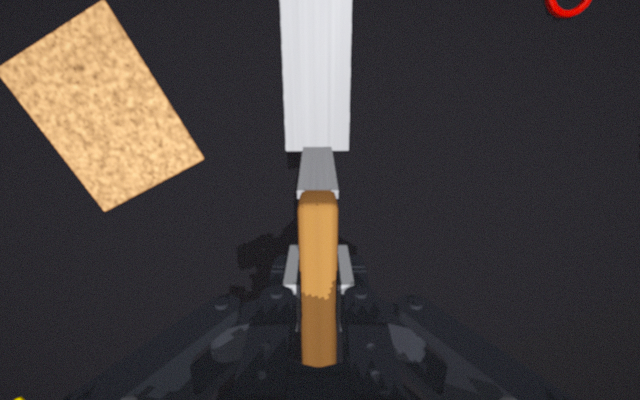

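Spatula is held steady (blade centred at image x≈317); the rack is out of view ahead. I'll cross-check disc positions with the scene and top cameras, using the held blade as a reference.

```bash
python3 - <<'E'
from h import *
s,r=st();T=s["tool_pos"]
y=np.radians(-28.72);ex=np.array([np.cos(y),np.sin(y),0])
for n in("top","scene"):
    c=eyes.get_calibration(n);im=eyes.grab_frame(n)[:,:,::-1].copy();cv2.imwrite(f"pics/{n}1.png",im)
    H,S,V=cv2.split(cv2.cvtColor(im,cv2.COLOR_BGR2HSV))
    m=(H>3)&(H<20)&(S>60)&(V>110)
    for a,k in ell(m,150):
        e=cv2.fitEllipse(k)
        if 15<e[1][0]<60 and 15<e[1][1]<45: print(n,"disc",e[0],ray(e[0],.046,c).round(4),e[1])
    # blade: corners predicted, seen bright gray region near
    B=T+ex*.096;B[2]=T[2]-.057
    p=proj(B,c);print(n,"pred blade c",p.round(1))
    x0,y0=p.astype(int);sub=im[y0-40:y0+40,x0-40:x0+40]
    cv2.imwrite(f"pics/{n}b.png",sub)
    hs=cv2.cvtColor(sub,cv2.COLOR_BGR2HSV);mm=(hs[:,:,1]<50)&(hs[:,:,2]>110)
    for a,k in ell(mm,60)[:2]:
        q=cv2.minAreaRect(k);print("  blade seen",np.array(q[0])+[x0-40,y0-40],q[1:],ray(np.array(q[0])+[x0-40,y0-40],B[2],c).round(4),"pred",B.round(4))
t=cv2.imread("pics/topb.png");u=cv2.imread("pics/sceneb.png")
v=cv2.resize(np.hstack([t,u]),None,fx=4,fy=4)
cc=cv2.resize(cv2.imread("pics/scene1.png")[120:310,240:460],None,fx=3.2,fy=3.0)[:570,:704]
cv2.imwrite("pics/s1crop.png",cc)
E
```

```text
top disc (107.79603576660156, 137.0389862060547) [0.6848 0.6105 0.046 ] (22.920635223388672, 27.87612533569336)
top disc (402.6624755859375, 181.51890563964844) [ 0.5672 -0.3626  0.046 ] (21.482851028442383, 21.631229400634766)
top disc (376.7304382324219, 171.13198852539062) [ 0.5994 -0.2762  0.046 ] (21.379167556762695, 21.419021606445312)
top pred blade c [354.9 212.3]
  blade seen [348. 223.] ((56.0, 68.0), 90.0) [ 0.4212 -0.1776  0.1024] pred [ 0.455  -0.1987  0.1024]
  blade seen [365.5 187.5] ((31.0, 55.0), 90.0) [ 0.5344 -0.231   0.1024] pred [ 0.455  -0.1987  0.1024]
scene disc (274.13720703125, 49.865516662597656) [-0.8538  0.8236  0.046 ] (20.326152801513672, 34.241004943847656)
scene disc (276.17724609375, 276.88446044921875) [ 0.5671 -0.3646  0.046 ] (19.356966018676758, 25.858722686767578)
scene disc (307.0966491699219, 267.53240966796875) [ 0.6014 -0.2795  0.046 ] (19.340099334716797, 25.225860595703125)
scene pred blade c [292.8 216.9]
  blade seen [290.60037613 209.60868073] ((40.631256103515625, 14.038248062133789), 69.07550048828125) [ 0.4227 -0.1789  0.1024] pred [ 0.455  -0.1987  0.1024]
```

View pics/s1crop.png

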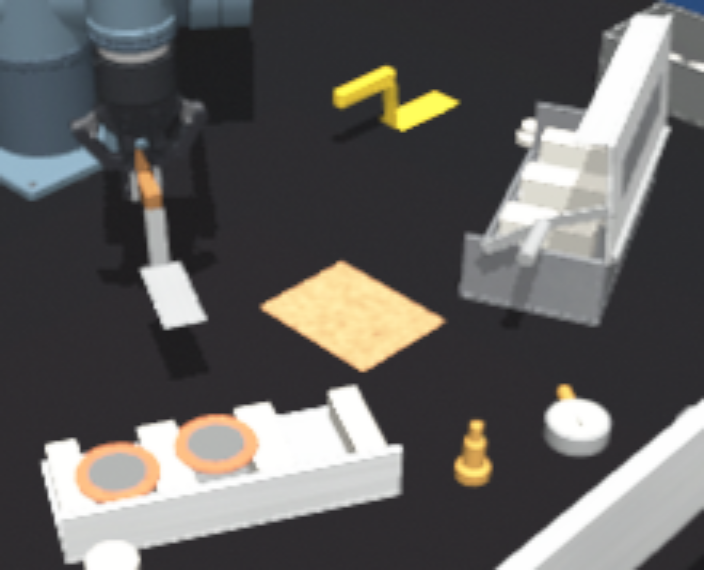

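Scene crop: the blade centre sits at crop (173,294), within about 1.5 px of prediction. The two cameras agree on both discs. Next I lower in front of channel 0 and slide under disc 1.

move_arm(rows=[{"dx": 0,"dy": 0,"dz": -0.04,"rx": 0,"ry": 0,"rz": 0,"grip": -1},{"dx": 0,"dy": 0.002,"dz": -0.05,"rx": 0,"ry": 0,"rz": 0.003,"grip": -1},{"dx": 0,"dy": 0,"dz": -0.05,"rx": 0,"ry": 0,"rz": 0,"grip": -1},{"dx": 0,"dy": 0,"dz": -0.04,"rx": 0,"ry": 0,"rz": 0,"grip": -1},{"dx": 0,"dy": 0,"dz": -0.014,"rx": 0,"ry": 0,"rz": 0,"grip": -1},{"dx": 0.0,"dy": 0.0,"dz": 0,"rx": 0,"ry": 0,"rz": 0,"grip": -1},{"dx": 0.033,"dy": -0.018,"dz": 0,"rx": 0,"ry": 0,"rz": 0,"grip": -1},{"dx": 0.033,"dy": -0.018,"dz": 0,"rx": 0,"ry": 0,"rz": 0,"grip": -1},{"dx": 0.033,"dy": -0.018,"dz": 0,"rx": 0,"ry": 0,"rz": 0,"grip": -1},{"dx": 0.033,"dy": -0.018,"dz": 0,"rx": 0,"ry": 0,"rz": 0,"grip": -1},{"dx": 0,"dy": 0,"dz": 0,"rx": 0,"ry": 0,"rz": 0,"grip": -1}])

```text
clock: 6.07
tool_pos: [0.4277, -0.182, 0.0834]
eef_rot: [0.001, 0.97, -0.244, 0.003]
force: [-0.0, -0.9, -2.1]
finger_gap: 0.0145
finger_force: 98.0
```

```bash
python3 wl.py w5
```

```text
w5 t 6.07 tcp [ 0.4277 -0.182   0.0834] yaw -28.24 tilt [ 0.0047 -0.0032 -1.    ] gap 0.0145 F [-0.  -0.9 -2.1]
```

View pics/w5.png

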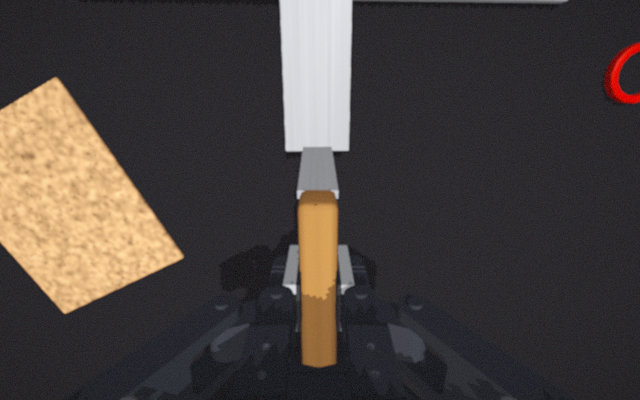

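```bash
python3 - <<'E'
from h import *
c=np.load("pics/w5.npz");y=np.radians(-28.5)
im=cv2.imread("pics/w5.png");print(im[0:6,380:600:20].mean(2).round().astype(int).tolist())
p=ray((568,1),.008,c);print("FR",p, "O",p[:2]+[.065*np.cos(y)-.15*np.sin(y),.065*np.sin(y)+.15*np.cos(y)])
T=np.array([.4277,-.182]);yy=np.radians(-28.24);B=T+[.096*np.cos(yy)-.001*np.sin(yy),.096*np.sin(yy)+.001*np.cos(yy)]
O=np.array([.6055,-.278]);d=B-O;print("blade in rack",d@[np.cos(y),np.sin(y)],d@[-np.sin(y),np.cos(y)])
E
```

```text
[[88, 95, 104, 106, 107, 115, 124, 125, 141, 147, 42], [57, 75, 86, 92, 93, 100, 105, 108, 114, 125, 38], [32, 39, 50, 54, 65, 70, 80, 85, 87, 97, 39], [27, 27, 28, 32, 37, 40, 46, 50, 60, 68, 40], [28, 29, 35, 30, 27, 28, 27, 36, 31, 43, 35], [34, 34, 38, 33, 27, 32, 27, 20, 30, 41, 37]]
FR [ 0.4744324  -0.37671104  0.008     ] O [ 0.60312933 -0.27590379]
blade in rack -0.10606644987760859 0.0009632376315320546
```

move_arm(rows=[{"dx": 0.032,"dy": -0.0175,"dz": 0,"rx": 0,"ry": 0,"rz": 0,"grip": -1},{"dx": 0.032,"dy": -0.0175,"dz": 0,"rx": 0,"ry": 0,"rz": 0,"grip": -1},{"dx": 0.032,"dy": -0.0175,"dz": 0,"rx": 0,"ry": 0,"rz": 0,"grip": -1},{"dx": 0.032,"dy": -0.0175,"dz": 0,"rx": 0,"ry": 0,"rz": 0,"grip": -1},{"dx": 0.032,"dy": -0.0175,"dz": 0,"rx": 0,"ry": 0,"rz": 0,"grip": -1},{"dx": 0.032,"dy": -0.0175,"dz": 0,"rx": 0,"ry": 0,"rz": 0,"grip": -1},{"dx": 0.028,"dy": -0.015,"dz": 0,"rx": 0,"ry": 0,"rz": 0,"grip": -1},{"dx": 0,"dy": 0,"dz": 0,"rx": 0,"ry": 0,"rz": 0,"grip": -1},{"dx": 0,"dy": 0,"dz": 0,"rx": 0,"ry": 0,"rz": 0,"grip": -1}])

```text
clock: 6.87
tool_pos: [0.5116, -0.2274, 0.0819]
eef_rot: [-0.0, 0.97, -0.244, -0.0]
force: [-0.4, 0.8, -2.1]
finger_gap: 0.0146
finger_force: 97.9
```

```bash
cat > wd.py <<'E'
from wl import *
# disc rings in the wrist view -> tool frame, at height z of ring top
im,c=shot(sys.argv[1]);z=float(sys.argv[2]);s,r=st()
H,S,V=cv2.split(cv2.cvtColor(im,cv2.COLOR_BGR2HSV))
m=(H>3)&(H<14)&(S>70)&(V>110);m[188:,:]=0
for a,k in ell(m,300):
    q=k[:,0];e=q[(q[:,0]>1)&(q[:,0]<638)&(q[:,1]>1)]
    P=np.array([ray(u,z,c) for u in e]);P=r.inv().apply(P-s["tool_pos"])[:,:2]*[1,-1]
    lo=np.array([P[np.abs(P[:,1]-b)<.002].min(0)[0] if (np.abs(P[:,1]-b)<.002).any() else np.nan for b in np.linspace(P[:,1].min(),P[:,1].max(),40)])
    yb=np.linspace(P[:,1].min(),P[:,1].max(),40);ok=~np.isnan(lo)
    from scipy.optimize import least_squares
    f=least_squares(lambda p:np.hypot(lo[ok]-p[0],yb[ok]-p[1])-.038,[lo[ok].min()+.038,yb.mean()],loss="soft_l1",f_scale=.001)
    print("disc rel tool x,y(left+)",f.x.round(4),"rms",np.sqrt(np.mean(f.fun**2)).round(4),"area",a,cv2.boundingRect(k))
E
python3 wd.py w6 .046
```

```text
w6 t 6.87 tcp [ 0.5116 -0.2274  0.0819] yaw -28.26 tilt [-6.e-04  4.e-04 -1.e+00] gap 0.0146 F [-0.4  0.8 -2.1]
disc rel tool x,y(left+) [ 0.1006 -0.0011] rms 0.0005 area 6822.0 (249, 0, 147, 129)
disc rel tool x,y(left+) [ 0.1123 -0.0921] rms 0.0007 area 5845.0 (427, 0, 155, 106)
```

View pics/w6.png

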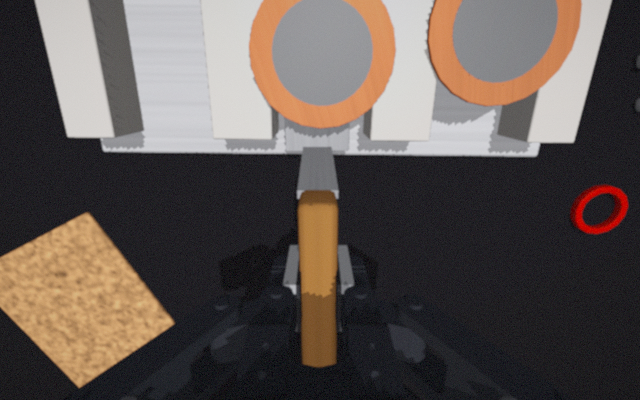

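Disc 1 sits over the blade, 4 mm forward of centre and 2 mm to the right. Disc 2 is at (505,35) with a channel of its own. I'll nudge and lift gently.

move_arm(rows=[{"dx": 0.004,"dy": -0.008,"dz": 0.01,"rx": 0,"ry": 0,"rz": 0,"grip": -1},{"dx": 0,"dy": 0,"dz": 0.015,"rx": 0,"ry": 0,"rz": 0,"grip": -1},{"dx": 0,"dy": 0,"dz": 0.01,"rx": 0,"ry": 0,"rz": 0,"grip": -1},{"dx": 0,"dy": 0,"dz": 0.01,"rx": 0,"ry": 0,"rz": 0,"grip": -1},{"dx": 0,"dy": 0,"dz": 0.01,"rx": 0,"ry": 0,"rz": 0,"grip": -1},{"dx": 0,"dy": 0,"dz": 0.015,"rx": 0,"ry": 0,"rz": 0,"grip": -1},{"dx": 0,"dy": 0,"dz": 0.025,"rx": 0,"ry": 0,"rz": 0,"grip": -1},{"dx": 0,"dy": 0,"dz": 0.025,"rx": 0,"ry": 0,"rz": 0,"grip": -1},{"dx": 0,"dy": 0,"dz": 0.025,"rx": 0,"ry": 0,"rz": 0,"grip": -1},{"dx": 0,"dy": 0,"dz": 0.02,"rx": 0,"ry": 0,"rz": 0,"grip": -1},{"dx": 0,"dy": 0,"dz": 0.01,"rx": 0,"ry": 0,"rz": 0,"grip": -1}])

```text
clock: 7.83
tool_pos: [0.5144, -0.2316, 0.1537]
eef_rot: [0.0, 0.97, -0.244, 0.001]
force: [0.4, -1.0, -2.9]
finger_gap: 0.0145
finger_force: 97.9
```

```bash
python3 - <<'E'
from wl import *
E
python3 wd.py w7 .092
```

```text
w7 t 7.83 tcp [ 0.5144 -0.2316  0.1537] yaw -28.29 tilt [ 0.0022 -0.0016 -1.    ] gap 0.0145 F [ 0.4 -1.  -2.9]
disc rel tool x,y(left+) [0.0949 0.0016] rms 0.0009 area 13232.5 (251, 0, 133, 132)
disc rel tool x,y(left+) [ 0.11   -0.0734] rms 0.0009 area 9027.0 (391, 0, 106, 108)
```

move_arm(rows=[{"dx": -0.013,"dy": 0.012,"dz": 0.005,"rx": 0,"ry": 0,"rz": 0.02,"grip": -1},{"dx": -0.026,"dy": 0.0235,"dz": 0.005,"rx": 0,"ry": 0,"rz": 0.032,"grip": -1},{"dx": -0.027,"dy": 0.0245,"dz": 0.005,"rx": 0,"ry": 0,"rz": 0.032,"grip": -1},{"dx": -0.027,"dy": 0.0245,"dz": 0.005,"rx": 0,"ry": 0,"rz": 0.032,"grip": -1},{"dx": -0.027,"dy": 0.0245,"dz": 0.005,"rx": 0,"ry": 0,"rz": 0.032,"grip": -1},{"dx": -0.027,"dy": 0.0245,"dz": 0.005,"rx": 0,"ry": 0,"rz": 0.032,"grip": -1},{"dx": -0.027,"dy": 0.0245,"dz": 0.005,"rx": 0,"ry": 0,"rz": 0.032,"grip": -1},{"dx": -0.027,"dy": 0.0245,"dz": 0.005,"rx": 0,"ry": 0,"rz": 0.032,"grip": -1},{"dx": -0.027,"dy": 0.0245,"dz": 0.005,"rx": 0,"ry": 0,"rz": 0.032,"grip": -1},{"dx": -0.027,"dy": 0.0245,"dz": 0.005,"rx": 0,"ry": 0,"rz": 0.032,"grip": -1},{"dx": -0.027,"dy": 0.0245,"dz": 0,"rx": 0,"ry": 0,"rz": 0.032,"grip": -1},{"dx": -0.027,"dy": 0.0245,"dz": 0,"rx": 0,"ry": 0,"rz": 0.032,"grip": -1}])

```text
clock: 8.88
tool_pos: [0.3888, -0.1179, 0.1713]
eef_rot: [-0.0, 0.995, -0.1, -0.0]
force: [-0.5, 0.8, -1.8]
finger_gap: 0.0144
finger_force: 97.7
```

move_arm(rows=[{"dx": -0.012,"dy": 0.035,"dz": 0,"rx": 0,"ry": 0,"rz": 0.032,"grip": -1},{"dx": -0.01,"dy": 0.037,"dz": 0,"rx": 0,"ry": 0,"rz": 0.032,"grip": -1},{"dx": -0.0095,"dy": 0.037,"dz": 0,"rx": 0,"ry": 0,"rz": 0.032,"grip": -1},{"dx": -0.0095,"dy": 0.037,"dz": 0,"rx": 0,"ry": 0,"rz": 0.032,"grip": -1},{"dx": -0.0095,"dy": 0.037,"dz": 0,"rx": 0,"ry": 0,"rz": 0.032,"grip": -1},{"dx": -0.0095,"dy": 0.037,"dz": 0,"rx": 0,"ry": 0,"rz": 0.032,"grip": -1},{"dx": -0.0095,"dy": 0.037,"dz": 0,"rx": 0,"ry": 0,"rz": 0.032,"grip": -1},{"dx": -0.0095,"dy": 0.037,"dz": 0,"rx": 0,"ry": 0,"rz": 0.032,"grip": -1},{"dx": -0.0095,"dy": 0.037,"dz": 0,"rx": 0,"ry": 0,"rz": 0.032,"grip": -1},{"dx": -0.0095,"dy": 0.037,"dz": 0,"rx": 0,"ry": 0,"rz": 0.032,"grip": -1},{"dx": -0.0095,"dy": 0.037,"dz": 0,"rx": 0,"ry": 0,"rz": 0.032,"grip": -1},{"dx": -0.0095,"dy": 0.037,"dz": 0,"rx": 0,"ry": 0,"rz": 0.032,"grip": -1}])

```text
clock: 9.88
tool_pos: [0.3424, 0.0591, 0.1715]
eef_rot: [-0.0, 0.999, 0.051, -0.0]
force: [0.4, -0.6, -2.3]
finger_gap: 0.0138
finger_force: 97.7
```

move_arm(rows=[{"dx": -0.0095,"dy": 0.037,"dz": 0,"rx": 0,"ry": 0,"rz": 0.032,"grip": -1},{"dx": -0.0095,"dy": 0.037,"dz": 0,"rx": 0,"ry": 0,"rz": 0.032,"grip": -1},{"dx": -0.0095,"dy": 0.037,"dz": 0,"rx": 0,"ry": 0,"rz": 0.032,"grip": -1},{"dx": -0.0095,"dy": 0.037,"dz": 0,"rx": 0,"ry": 0,"rz": 0.032,"grip": -1},{"dx": -0.0095,"dy": 0.037,"dz": 0,"rx": 0,"ry": 0,"rz": 0.032,"grip": -1},{"dx": -0.0095,"dy": 0.037,"dz": 0,"rx": 0,"ry": 0,"rz": 0.032,"grip": -1},{"dx": -0.0095,"dy": 0.037,"dz": 0,"rx": 0,"ry": 0,"rz": 0.032,"grip": -1},{"dx": -0.0095,"dy": 0.037,"dz": 0,"rx": 0,"ry": 0,"rz": 0.03,"grip": -1},{"dx": -0.0095,"dy": 0.037,"dz": 0,"rx": 0,"ry": 0,"rz": 0.02,"grip": -1},{"dx": -0.005,"dy": 0.02,"dz": 0,"rx": 0,"ry": 0,"rz": 0,"grip": -1},{"dx": 0,"dy": 0,"dz": 0,"rx": 0,"ry": 0,"rz": 0,"grip": -1}])

```text
clock: 10.8
tool_pos: [0.3061, 0.2003, 0.1715]
eef_rot: [-0.0, 0.987, 0.158, -0.0]
force: [-0.4, -0.7, -2.1]
finger_gap: 0.0146
finger_force: 97.9
```

```bash
python3 wd.py w8 .122; python3 - <<'E'
from h import *
for n in("top","scene"):cv2.imwrite(f"pics/{n}2.png",eyes.grab_frame(n)[:,:,::-1])
a=cv2.resize(cv2.imread("pics/w8.png"),(400,250));b=cv2.imread("pics/scene2.png")[110:260,330:490]
cc=cv2.resize(b,(400,375),interpolation=cv2.INTER_CUBIC)
t=cv2.resize(cv2.imread("pics/top2.png")[110:260,130:330],(400,300),interpolation=cv2.INTER_CUBIC)
L=np.vstack([a,t]);Rr=np.vstack([cc,np.zeros((175,400,3),np.uint8)]);cv2.imwrite("pics/m8.png",np.hstack([L,Rr]))
E
```

```text
w8 t 10.8 tcp [0.3061 0.2003 0.1715] yaw 18.18 tilt [-7.e-04  4.e-04 -1.e+00] gap 0.0146 F [-0.4 -0.7 -2.1]
disc rel tool x,y(left+) [0.0972 0.0028] rms 0.0008 area 11520.0 (249, 0, 135, 131)
```

View pics/m8.png

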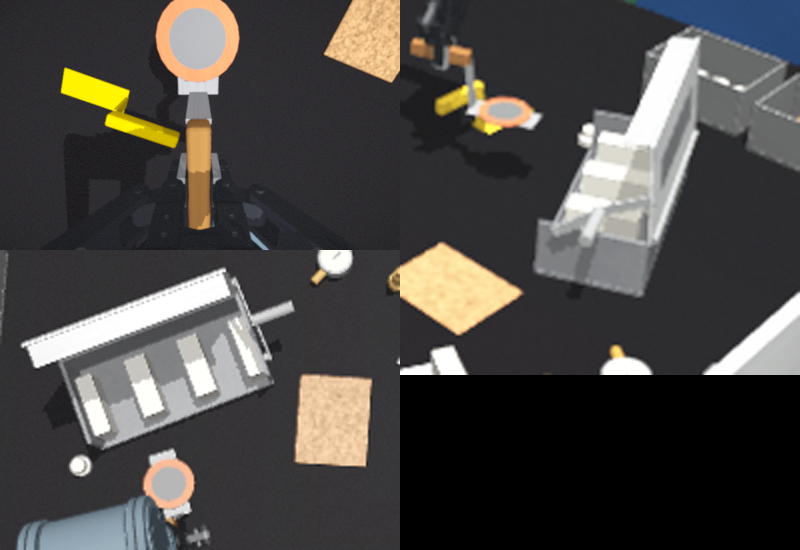

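Mosaic: disc 1 is centred on the blade. The yellow decoy is close to the approach to bay 3, so I'll use bays 2 and 1 and come in high.

move_arm(rows=[{"dx": 0.015,"dy": 0,"dz": 0,"rx": 0,"ry": 0,"rz": 0.007,"grip": -1},{"dx": 0.033,"dy": 0,"dz": 0,"rx": 0,"ry": 0,"rz": 0.009,"grip": -1},{"dx": 0.033,"dy": 0,"dz": 0,"rx": 0,"ry": 0,"rz": 0.009,"grip": -1},{"dx": 0.033,"dy": 0,"dz": 0,"rx": 0,"ry": 0,"rz": 0.009,"grip": -1},{"dx": 0.033,"dy": 0,"dz": 0,"rx": 0,"ry": 0,"rz": 0.009,"grip": -1},{"dx": 0.033,"dy": 0,"dz": 0,"rx": 0,"ry": 0,"rz": 0.009,"grip": -1},{"dx": 0.033,"dy": 0,"dz": 0,"rx": 0,"ry": 0,"rz": 0.009,"grip": -1},{"dx": 0.033,"dy": 0,"dz": 0,"rx": 0,"ry": 0,"rz": 0.009,"grip": -1},{"dx": 0.033,"dy": 0,"dz": 0,"rx": 0,"ry": 0,"rz": 0.009,"grip": -1},{"dx": 0.033,"dy": 0,"dz": 0,"rx": 0,"ry": 0,"rz": 0.009,"grip": -1},{"dx": 0.033,"dy": 0,"dz": 0,"rx": 0,"ry": 0,"rz": 0.005,"grip": -1},{"dx": 0.01,"dy": 0,"dz": 0,"rx": 0,"ry": 0,"rz": 0,"grip": -1}])

```text
clock: 11.95
tool_pos: [0.4519, 0.1989, 0.1715]
eef_rot: [0.0, 0.981, 0.193, 0.001]
force: [-0.5, -0.3, -2.6]
finger_gap: 0.0138
finger_force: 98.0
```

```bash
python3 wd.py w9 .118; python3 - <<'E'
from h import *
a=cv2.imread("pics/w9.png");cv2.imwrite("pics/w9c.png",cv2.resize(a[:240],(800,300)))
E
```

```text
w9 t 11.95 tcp [0.4519 0.1989 0.1715] yaw 22.22 tilt [ 0.0013  0.     -1.    ] gap 0.0138 F [-0.5 -0.3 -2.6]
disc rel tool x,y(left+) [0.0972 0.0017] rms 0.0008 area 13966.5 (250, 0, 132, 131)
```

View pics/w9.png

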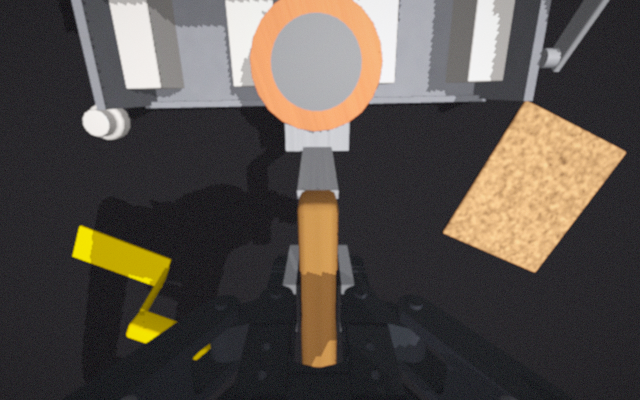

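```bash
python3 - <<'E'
from h import *
c=np.load("pics/w9.npz")
P={n:ray(uv,.055,c)[:2] for n,uv in dict(a=(158,88),b=(233,86.5),d=(396,82.5),e=(468.5,81)).items()}
Y=dict(a=.118,b=.062,d=-.062,e=-.118)
L=[P[k] for k in "abde"];
v=L[0]-L[3];yaw=np.arctan2(-v[0],v[1]);print("yaw ae",np.degrees(yaw),"len",np.linalg.norm(v))
v=L[1]-L[2];print("yaw bd",np.degrees(np.arctan2(-v[0],v[1])),np.linalg.norm(v))
ex=np.array([np.cos(yaw),np.sin(yaw)]);ey=np.array([-ex[1],ex[0]])
for k in "abde":print(k,P[k].round(4),"-> origin",(P[k]+.05*ex-Y[k]*ey).round(4))
for z in(.02,):
  a,b=ray((160,103.5),z,c),ray((480,99.5),z,c);v=a-b;print("sill yaw",np.degrees(np.arctan2(-v[0],v[1])),a,"x:",(a[:2]+b[:2])/2@ex)
E
python3 - <<'E'
import cv2
a=cv2.imread("pics/w9.png")
for v in(60,75):print(v,a[v,110:270:3].mean(1).astype(int).tolist(),a[v,380:530:3].mean(1).astype(int).tolist())
E
```

```text
yaw ae 23.454152733919628 len 0.23865205465743985
yaw bd 23.561905372664235 0.12528415716189165
a [0.4831 0.3455] -> origin [0.5759 0.2571]
b [0.506  0.2923] -> origin [0.5765 0.2553]
d [0.5561 0.1774] -> origin [0.5773 0.2542]
e [0.578  0.1265] -> origin [0.5769 0.2547]
sill yaw 22.92384307996039 [0.46478176 0.35637712 0.02      ] x: 0.5669117243997625
60 [87, 84, 85, 96, 234, 237, 238, 237, 237, 238, 237, 238, 238, 239, 239, 231, 135, 138, 139, 138, 136, 137, 136, 142, 170, 169, 172, 170, 169, 170, 170, 171, 170, 170, 170, 168, 173, 171, 173, 162, 144, 242, 241, 242, 240, 184, 185, 171, 179, 174, 175, 177, 177, 179] [182, 237, 244, 244, 244, 220, 177, 178, 180, 179, 178, 177, 176, 177, 175, 177, 169, 120, 123, 121, 121, 121, 116, 110, 110, 110, 112, 107, 111, 109, 194, 242, 242, 242, 242, 241, 242, 233, 176, 178, 178, 177, 99, 66, 70, 65, 67, 67, 68, 67]
75 [85, 84, 85, 84, 101, 233, 239, 238, 238, 239, 239, 238, 239, 238, 240, 240, 217, 140, 139, 140, 138, 136, 139, 136, 150, 169, 168, 169, 170, 170, 169, 170, 170, 170, 171, 170, 171, 170, 173, 167, 118, 229, 242, 243, 201, 185, 184, 180, 176, 176, 180, 175, 175, 178] [214, 245, 244, 245, 246, 180, 180, 179, 181, 180, 179, 178, 178, 180, 180, 179, 161, 118, 124, 119, 120, 120, 113, 109, 111, 108, 112, 111, 108, 133, 242, 242, 243, 242, 242, 242, 242, 186, 180, 180, 180, 133, 69, 67, 70, 71, 67, 66, 65, 105]
```

move_arm(rows=[{"dx": 0.02,"dy": 0.009,"dz": 0,"rx": 0,"ry": 0,"rz": 0.007,"grip": -1},{"dx": 0.03,"dy": 0.0133,"dz": 0,"rx": 0,"ry": 0,"rz": 0.007,"grip": -1},{"dx": 0.025,"dy": 0.011,"dz": 0,"rx": 0,"ry": 0,"rz": 0.006,"grip": -1},{"dx": 0.015,"dy": 0.0065,"dz": -0.01,"rx": 0,"ry": 0,"rz": 0,"grip": -1},{"dx": 0,"dy": 0,"dz": -0.025,"rx": 0,"ry": 0,"rz": 0,"grip": -1},{"dx": 0,"dy": 0,"dz": -0.03,"rx": 0,"ry": 0,"rz": 0,"grip": -1},{"dx": 0,"dy": 0,"dz": -0.03,"rx": 0,"ry": 0,"rz": 0,"grip": -1},{"dx": 0,"dy": 0,"dz": -0.02,"rx": 0,"ry": 0,"rz": 0,"grip": -1},{"dx": 0,"dy": 0,"dz": 0,"rx": 0,"ry": 0,"rz": 0,"grip": -1},{"dx": 0,"dy": 0,"dz": 0,"rx": 0,"ry": 0,"rz": 0,"grip": -1}])

```text
clock: 12.83
tool_pos: [0.4842, 0.2148, 0.125]
eef_rot: [-0.0, 0.98, 0.201, -0.001]
force: [0.1, 0.4, -2.6]
finger_gap: 0.0146
finger_force: 97.9
```

```bash
python3 wd.py w10 .074; python3 - <<'E'
import cv2
a=cv2.imread("pics/w10.png")
for v in(100,120,128,132,136,140,144,150,156):
    r=a[v].mean(1).astype(int)
    print(v,[(u,r[u]) for u in range(60,600) if (r[u]>215)!=(r[u-1]>215)])
E
```

```text
w10 t 12.83 tcp [0.4842 0.2148 0.125 ] yaw 23.14 tilt [-2.e-03 -4.e-04 -1.e+00] gap 0.0146 F [ 0.1  0.4 -2.6]
disc rel tool x,y(left+) [0.0965 0.0019] rms 0.0006 area 14068.0 (250, 0, 132, 131)
100 [(223, np.int64(216)), (228, np.int64(215)), (230, np.int64(217)), (254, np.int64(210)), (372, np.int64(218)), (413, np.int64(212)), (506, np.int64(217)), (509, np.int64(215)), (517, np.int64(216)), (518, np.int64(215))]
120 [(226, np.int64(217)), (227, np.int64(215)), (228, np.int64(216)), (235, np.int64(215)), (236, np.int64(219)), (274, np.int64(193)), (363, np.int64(218)), (411, np.int64(215)), (501, np.int64(216)), (504, np.int64(215)), (505, np.int64(216)), (506, np.int64(215)), (507, np.int64(216)), (513, np.int64(215)), (516, np.int64(216)), (517, np.int64(214)), (518, np.int64(217)), (519, np.int64(214)), (520, np.int64(216)), (522, np.int64(214))]
128 [(226, np.int64(217)), (256, np.int64(215)), (257, np.int64(217)), (274, np.int64(211)), (363, np.int64(219)), (411, np.int64(205)), (500, np.int64(216)), (504, np.int64(215)), (505, np.int64(216)), (508, np.int64(215)), (512, np.int64(216)), (513, np.int64(215)), (514, np.int64(216)), (516, np.int64(214)), (517, np.int64(217)), (518, np.int64(215)), (519, np.int64(216)), (520, np.int64(215)), (522, np.int64(216)), (523, np.int64(215))]
132 [(227, np.int64(217)), (274, np.int64(213)), (363, np.int64(219)), (410, np.int64(215)), (499, np.int64(217)), (506, np.int64(215)), (507, np.int64(217)), (509, np.int64(214)), (510, np.int64(216)), (511, np.int64(215)), (513, np.int64(216)), (516, np.int64(215)), (517, np.int64(216)), (520, np.int64(214))]
136 [(227, np.int64(216)), (274, np.int64(214)), (362, np.int64(218)), (410, np.int64(210)), (499, np.int64(218)), (515, np.int64(215)), (516, np.int64(217)), (520, np.int64(212))]
140 []
144 []
150 []
156 []
```

```bash
cat > rel.py <<'E'
from h import *
def rel(n,uv,z,T,yaw):
    c=np.load(f"pics/{n}.npz");p=ray(uv,z,c)-np.array(T);return Rn.from_euler('z',-yaw,degrees=True).apply(p).round(4)
E
python3 - <<'E'
from rel import *
T=[.4842,.2148,.125]
for uv in((227,132),(274,132),(363,132),(410,132),(227,138.5),(410,138.5)):print(uv,rel("w10",uv,.055,T,23.14))
E
```

```text
(227, 132) [ 0.0564  0.0606 -0.07  ]
(274, 132) [ 0.0564  0.0296 -0.07  ]
(363, 132) [ 0.0564 -0.0291 -0.07  ]
(410, 132) [ 0.0564 -0.06   -0.07  ]
(227, 138.5) [ 0.0521  0.061  -0.07  ]
(410, 138.5) [ 0.0521 -0.0604 -0.07  ]
```

move_arm(rows=[{"dx": 0.012,"dy": 0.004,"dz": 0,"rx": 0,"ry": 0,"rz": 0,"grip": -1},{"dx": 0,"dy": 0,"dz": -0.015,"rx": 0,"ry": 0,"rz": 0,"grip": -1},{"dx": 0,"dy": 0,"dz": -0.008,"rx": 0,"ry": 0,"rz": 0,"grip": -1},{"dx": 0,"dy": 0,"dz": -0.008,"rx": 0,"ry": 0,"rz": 0,"grip": -1},{"dx": 0,"dy": 0,"dz": -0.008,"rx": 0,"ry": 0,"rz": 0,"grip": -1},{"dx": 0,"dy": 0,"dz": -0.01,"rx": 0,"ry": 0,"rz": 0,"grip": -1},{"dx": 0,"dy": 0,"dz": -0.015,"rx": 0,"ry": 0,"rz": 0,"grip": -1},{"dx": 0,"dy": 0,"dz": -0.01,"rx": 0,"ry": 0,"rz": 0,"grip": -1},{"dx": 0,"dy": 0,"dz": 0,"rx": 0,"ry": 0,"rz": 0,"grip": -1},{"dx": 0,"dy": 0,"dz": 0,"rx": 0,"ry": 0,"rz": 0,"grip": -1}])

```text
clock: 13.72
tool_pos: [0.4896, 0.2165, 0.0957]
eef_rot: [0.0, 0.98, 0.201, -0.0]
force: [0.9, -0.3, -1.7]
finger_gap: 0.0143
finger_force: 98.0
```

```bash
python3 wd.py w11 .059; python3 - <<'E'
import cv2
a=cv2.imread("pics/w11.png")
for v in(110,125,132,138):
    r=a[v].mean(1).astype(int)
    print(v,[(u,int(r[u])) for u in range(60,600) if (r[u]>205)!=(r[u-1]>205)])
c=a[:,250].mean(1).astype(int);print([(v,int(c[v])) for v in range(60,200) if abs(c[v]-c[v-1])>20])
c=a[:,390].mean(1).astype(int);print([(v,int(c[v])) for v in range(60,200) if abs(c[v]-c[v-1])>20])
E
```

```text
w11 t 13.72 tcp [0.4896 0.2165 0.0957] yaw 23.14 tilt [-8.e-04 -2.e-04 -1.e+00] gap 0.0143 F [ 0.9 -0.3 -1.7]
disc rel tool x,y(left+) [0.0967 0.0017] rms 0.0006 area 16056.0 (244, 0, 145, 135)
110 [(104, 199), (208, 213), (263, 199), (369, 207), (427, 191), (531, 213), (559, 196)]
125 [(63, 210), (107, 202), (209, 209), (267, 179), (368, 212), (425, 205), (528, 213), (557, 194)]
132 [(65, 210), (109, 194), (210, 213), (267, 182), (368, 216), (425, 187), (526, 210), (552, 204)]
138 [(66, 208), (110, 198), (211, 213), (267, 198), (368, 216), (424, 192), (525, 212), (552, 202)]
[(88, 181), (89, 202), (157, 178), (158, 143), (160, 106), (161, 78), (163, 124), (164, 150), (170, 128), (171, 68), (172, 29)]
[(157, 166), (159, 129), (160, 90), (162, 100), (163, 130), (170, 92), (171, 49)]
```

move_arm(rows=[{"dx": -0.012,"dy": -0.0051,"dz": 0,"rx": 0,"ry": 0,"rz": 0,"grip": -1},{"dx": -0.029,"dy": -0.0124,"dz": 0,"rx": 0,"ry": 0,"rz": 0,"grip": -1},{"dx": -0.029,"dy": -0.0124,"dz": 0,"rx": 0,"ry": 0,"rz": 0,"grip": -1},{"dx": -0.029,"dy": -0.0124,"dz": 0,"rx": 0,"ry": 0,"rz": 0,"grip": -1},{"dx": -0.029,"dy": -0.0124,"dz": 0,"rx": 0,"ry": 0,"rz": 0,"grip": -1},{"dx": -0.029,"dy": -0.0124,"dz": 0,"rx": 0,"ry": 0,"rz": 0,"grip": -1},{"dx": -0.029,"dy": -0.0124,"dz": 0,"rx": 0,"ry": 0,"rz": 0,"grip": -1},{"dx": -0.029,"dy": -0.0124,"dz": 0,"rx": 0,"ry": 0,"rz": 0,"grip": -1},{"dx": -0.029,"dy": -0.0124,"dz": 0,"rx": 0,"ry": 0,"rz": 0,"grip": -1},{"dx": 0,"dy": 0,"dz": 0.04,"rx": 0,"ry": 0,"rz": 0,"grip": -1},{"dx": 0,"dy": 0,"dz": 0.06,"rx": 0,"ry": 0,"rz": 0,"grip": -1},{"dx": 0,"dy": 0,"dz": 0.06,"rx": 0,"ry": 0,"rz": 0,"grip": -1}])

```text
clock: 14.77
tool_pos: [0.3911, 0.1746, 0.1607]
eef_rot: [-0.0, 0.98, 0.2, -0.001]
force: [1.1, 0.3, -2.0]
finger_gap: 0.0146
finger_force: 97.9
```

```bash
python3 - <<'E'
from rel import *
T=[.4896,.2165,.0957]
for uv in((211,138),(267,138),(368,138),(424,138),(240,157.5),(390,157.5)):print(uv,rel("w11",uv,.055,T,23.14))
for n in("top","scene"):
    c=eyes.get_calibration(n);im=eyes.grab_frame(n)[:,:,::-1].copy();cv2.imwrite(f"pics/{n}3.png",im)
    H,S,V=cv2.split(cv2.cvtColor(im,cv2.COLOR_BGR2HSV));m=(H>3)&(H<20)&(S>60)&(V>90)
    for a,k in ell(m,80):
        e=cv2.fitEllipse(k)
        if 10<e[1][0]<60 and 10<e[1][1]<45: print(n,"disc",ray(e[0],.059,c).round(4),ray(e[0],.046,c).round(4),e[1])
s,r=st();print(s["tool_pos"],s["clock"],s["force"])
E
```

```text
(211, 138) [ 0.0567  0.0617 -0.0407]
(267, 138) [ 0.0567  0.0297 -0.0407]
(368, 138) [ 0.0567 -0.0281 -0.0407]
(424, 138) [ 0.0567 -0.0601 -0.0407]
(240, 157.5) [ 0.0454  0.046  -0.0407]
(390, 157.5) [ 0.0454 -0.0415 -0.0407]
top disc [0.6813 0.6037 0.059 ] [0.6848 0.6105 0.046 ] (22.869548797607422, 28.038780212402344)
top disc [0.5783 0.255  0.059 ] [0.5808 0.2582 0.046 ] (22.273252487182617, 22.514331817626953)
top disc [ 0.5649 -0.3594  0.059 ] [ 0.5672 -0.3626  0.046 ] (21.482851028442383, 21.631229400634766)
top disc [ 1.1631 -0.1724  0.059 ] [ 1.1716 -0.1737  0.046 ] (11.06920337677002, 12.067937850952148)
top disc [1.1634 0.0733 0.059 ] [1.1719 0.0746 0.046 ] (10.642019271850586, 12.838982582092285)
scene disc [ 0.5776 -0.3724  0.059 ] [ 0.5669 -0.3646  0.046 ] (19.459707260131836, 25.8565616607666)
scene disc [-0.4227 -0.39    0.059 ] [-0.4469 -0.3824  0.046 ] (14.135635375976562, 29.80227279663086)
scene disc [0.5803 0.2501 0.059 ] [0.5696 0.2663 0.046 ] (10.532710075378418, 22.259164810180664)
scene disc [-1.2237 -0.5007  0.059 ] [-1.2587 -0.4946  0.046 ] (14.975924491882324, 19.78483009338379)
scene disc [ 0.7861 -0.149   0.059 ] [ 0.7782 -0.1382  0.046 ] (10.20708179473877, 22.37201690673828)
scene disc [ 0.0998 -0.8885  0.059 ] [ 0.0827 -0.8876  0.046 ] (12.282377243041992, 30.541872024536133)
[0.39479284 0.17526256 0.16388726] 14.8667 [ 1.05987697 -0.04910514 -1.64998652]
```

Disc 1 is down within 1.5 mm of bay 2's middle. Now disc 2.

move_arm(rows=[{"dx": -0.0082,"dy": -0.0575,"dz": 0,"rx": 0,"ry": 0,"rz": -0.0635,"grip": -1},{"dx": -0.0082,"dy": -0.0575,"dz": 0,"rx": 0,"ry": 0,"rz": -0.0635,"grip": -1},{"dx": -0.0082,"dy": -0.0575,"dz": 0,"rx": 0,"ry": 0,"rz": -0.0635,"grip": -1},{"dx": -0.0082,"dy": -0.0575,"dz": 0,"rx": 0,"ry": 0,"rz": -0.0635,"grip": -1},{"dx": -0.0082,"dy": -0.0575,"dz": 0,"rx": 0,"ry": 0,"rz": -0.0635,"grip": -1},{"dx": -0.0082,"dy": -0.0575,"dz": 0,"rx": 0,"ry": 0,"rz": -0.0635,"grip": -1},{"dx": -0.0082,"dy": -0.0575,"dz": 0,"rx": 0,"ry": 0,"rz": -0.0635,"grip": -1},{"dx": -0.0082,"dy": -0.0575,"dz": 0,"rx": 0,"ry": 0,"rz": -0.0635,"grip": -1},{"dx": -0.0082,"dy": -0.0575,"dz": 0,"rx": 0,"ry": 0,"rz": -0.0635,"grip": -1}])

```text
clock: 15.62
tool_pos: [0.3618, -0.033, 0.1595]
eef_rot: [-0.0, 1.0, -0.024, -0.0]
force: [0.5, -0.3, -1.2]
finger_gap: 0.0144
finger_force: 98.2
```

move_arm(rows=[{"dx": -0.0082,"dy": -0.0575,"dz": 0,"rx": 0,"ry": 0,"rz": -0.0635,"grip": -1},{"dx": -0.0082,"dy": -0.0575,"dz": 0,"rx": 0,"ry": 0,"rz": -0.0635,"grip": -1},{"dx": -0.0082,"dy": -0.0575,"dz": 0,"rx": 0,"ry": 0,"rz": -0.0635,"grip": -1},{"dx": -0.0082,"dy": -0.0575,"dz": 0,"rx": 0,"ry": 0,"rz": -0.0635,"grip": -1},{"dx": -0.0082,"dy": -0.0575,"dz": 0,"rx": 0,"ry": 0,"rz": -0.0635,"grip": -1},{"dx": -0.0082,"dy": -0.0575,"dz": 0,"rx": 0,"ry": 0,"rz": -0.0635,"grip": -1},{"dx": -0.0082,"dy": -0.0575,"dz": 0,"rx": 0,"ry": 0,"rz": -0.0635,"grip": -1},{"dx": -0.0082,"dy": -0.0575,"dz": 0,"rx": 0,"ry": 0,"rz": -0.0635,"grip": -1},{"dx": -0.0082,"dy": -0.0575,"dz": 0,"rx": 0,"ry": 0,"rz": -0.0635,"grip": -1},{"dx": 0,"dy": 0,"dz": 0,"rx": 0,"ry": 0,"rz": 0,"grip": -1},{"dx": 0,"dy": 0,"dz": 0,"rx": 0,"ry": 0,"rz": 0,"grip": -1}])

```text
clock: 16.53
tool_pos: [0.3327, -0.2396, 0.1594]
eef_rot: [-0.0, 0.969, -0.245, -0.0]
force: [0.6, 0.9, -2.5]
finger_gap: 0.0141
finger_force: 98.3
```

```bash
python3 wl.py w12; python3 - <<'E'
from h import *
print(np.abs(cv2.imread("pics/w12.png")[120:200,270:370].astype(int)-cv2.imread("pics/w4.png")[120:200,270:370]).mean())
E
```

```text
w12 t 16.53 tcp [ 0.3327 -0.2396  0.1594] yaw -28.41 tilt [-6.e-04  9.e-04 -1.e+00] gap 0.0141 F [ 0.6  0.9 -2.5]
2.9299583333333334
```

move_arm(rows=[{"dx": 0.002,"dy": 0.004,"dz": -0.05,"rx": 0,"ry": 0,"rz": 0.003,"grip": -1},{"dx": 0,"dy": 0,"dz": -0.06,"rx": 0,"ry": 0,"rz": 0,"grip": -1},{"dx": 0,"dy": 0,"dz": -0.06,"rx": 0,"ry": 0,"rz": 0,"grip": -1},{"dx": 0,"dy": 0,"dz": -0.024,"rx": 0,"ry": 0,"rz": 0,"grip": -1},{"dx": 0,"dy": 0,"dz": 0,"rx": 0,"ry": 0,"rz": 0,"grip": -1},{"dx": 0.033,"dy": -0.0178,"dz": 0,"rx": 0,"ry": 0,"rz": 0,"grip": -1},{"dx": 0.033,"dy": -0.0178,"dz": 0,"rx": 0,"ry": 0,"rz": 0,"grip": -1},{"dx": 0.033,"dy": -0.0178,"dz": 0,"rx": 0,"ry": 0,"rz": 0,"grip": -1},{"dx": 0.033,"dy": -0.0178,"dz": 0,"rx": 0,"ry": 0,"rz": 0,"grip": -1},{"dx": 0.033,"dy": -0.0178,"dz": 0,"rx": 0,"ry": 0,"rz": 0,"grip": -1},{"dx": 0,"dy": 0,"dz": 0,"rx": 0,"ry": 0,"rz": 0,"grip": -1}])

```text
clock: 17.5
tool_pos: [0.403, -0.2746, 0.0838]
eef_rot: [0.001, 0.97, -0.243, 0.002]
force: [0.5, -0.1, -1.4]
finger_gap: 0.0147
finger_force: 98.3
```

```bash
python3 wd.py w13 .046;python3 - <<'E'
import cv2
a=cv2.imread("pics/w13.png")
for v in(10,30,45,55,60,65,70,75,80):
    r=a[v].mean(1).astype(int)
    print(v,[(u,int(r[u])) for u in range(60,600) if (r[u]>205)!=(r[u-1]>205)])
E
```

```text
w13 t 17.5 tcp [ 0.403  -0.2746  0.0838] yaw -28.07 tilt [ 0.0034 -0.0031 -1.    ] gap 0.0147 F [ 0.5 -0.1 -1.4]
10 [(61, 186), (119, 211), (209, 182), (270, 217), (279, 204), (282, 211), (351, 205), (352, 220), (358, 202), (410, 220), (414, 197)]
30 [(67, 195), (69, 208), (71, 194), (75, 209), (79, 183), (81, 208), (86, 204), (88, 209), (89, 202), (94, 213), (97, 194), (100, 210), (104, 198), (106, 207), (108, 193), (112, 210), (116, 185), (119, 213), (212, 187), (218, 208), (219, 198), (266, 206), (281, 198), (282, 209), (356, 202), (399, 208), (412, 200)]
45 [(283, 211), (350, 187)]
55 [(283, 209), (350, 174)]
60 [(284, 212), (349, 202)]
65 [(284, 212), (349, 200)]
70 [(284, 212), (350, 171)]
75 [(284, 210), (349, 202)]
80 [(284, 208), (349, 194)]
```

```bash
python3 - <<'E'
from rel import *
T=[.403,-.2746,.0838]
print(rel("w13",(414,30),.008,T,-28.07),rel("w13",(412,30),.004,T,-28.07))
E
```

```text
[ 0.1176 -0.0585 -0.0758] [ 0.1182 -0.0583 -0.0798]
```

move_arm(rows=[{"dx": 0.032,"dy": -0.0173,"dz": 0,"rx": 0,"ry": 0,"rz": 0,"grip": -1},{"dx": 0.032,"dy": -0.0173,"dz": 0,"rx": 0,"ry": 0,"rz": 0,"grip": -1},{"dx": 0.032,"dy": -0.0173,"dz": 0,"rx": 0,"ry": 0,"rz": 0,"grip": -1},{"dx": 0.032,"dy": -0.0173,"dz": 0,"rx": 0,"ry": 0,"rz": 0,"grip": -1},{"dx": 0.032,"dy": -0.0173,"dz": 0,"rx": 0,"ry": 0,"rz": 0,"grip": -1},{"dx": 0.027,"dy": -0.0145,"dz": 0,"rx": 0,"ry": 0,"rz": 0,"grip": -1},{"dx": 0,"dy": 0,"dz": 0,"rx": 0,"ry": 0,"rz": 0,"grip": -1},{"dx": 0,"dy": 0,"dz": 0,"rx": 0,"ry": 0,"rz": 0,"grip": -1}])

```text
clock: 18.22
tool_pos: [0.4743, -0.3127, 0.0826]
eef_rot: [-0.0, 0.97, -0.243, -0.0]
force: [-0.1, -0.4, -1.1]
finger_gap: 0.0146
finger_force: 98.2
```

```bash
python3 wd.py w14 .046
```

```text
w14 t 18.22 tcp [ 0.4743 -0.3127  0.0826] yaw -28.11 tilt [-8.e-04  7.e-04 -1.e+00] gap 0.0146 F [-0.1 -0.4 -1.1]
disc rel tool x,y(left+) [ 1.047e-01 -1.000e-04] rms 0.0005 area 6094.5 (247, 0, 147, 121)
```

move_arm(rows=[{"dx": 0.018,"dy": -0.01,"dz": 0,"rx": 0,"ry": 0,"rz": 0,"grip": -1},{"dx": 0,"dy": 0,"dz": 0.015,"rx": 0,"ry": 0,"rz": 0,"grip": -1},{"dx": 0,"dy": 0,"dz": 0.015,"rx": 0,"ry": 0,"rz": 0,"grip": -1},{"dx": 0,"dy": 0,"dz": 0.01,"rx": 0,"ry": 0,"rz": 0,"grip": -1},{"dx": 0,"dy": 0,"dz": 0.01,"rx": 0,"ry": 0,"rz": 0,"grip": -1},{"dx": 0,"dy": 0,"dz": 0.01,"rx": 0,"ry": 0,"rz": 0,"grip": -1},{"dx": 0,"dy": 0,"dz": 0.02,"rx": 0,"ry": 0,"rz": 0,"grip": -1},{"dx": 0,"dy": 0,"dz": 0.03,"rx": 0,"ry": 0,"rz": 0,"grip": -1},{"dx": 0,"dy": 0,"dz": 0.04,"rx": 0,"ry": 0,"rz": 0,"grip": -1},{"dx": 0,"dy": 0,"dz": 0.04,"rx": 0,"ry": 0,"rz": 0,"grip": -1},{"dx": 0,"dy": 0,"dz": 0.025,"rx": 0,"ry": 0,"rz": 0,"grip": -1},{"dx": 0,"dy": 0,"dz": 0.01,"rx": 0,"ry": 0,"rz": 0,"grip": -1}])

```text
clock: 19.27
tool_pos: [0.4834, -0.3188, 0.1754]
eef_rot: [0.001, 0.97, -0.243, 0.002]
force: [1.2, 0.7, -2.9]
finger_gap: 0.0143
finger_force: 98.2
```

```bash
python3 wd.py w15 .118
```

```text
w15 t 19.27 tcp [ 0.4834 -0.3188  0.1754] yaw -28.16 tilt [ 0.0041 -0.0038 -1.    ] gap 0.0143 F [ 1.2  0.7 -2.9]
disc rel tool x,y(left+) [0.0963 0.0006] rms 0.0007 area 5611.5 (253, 0, 133, 131)
```

move_arm(rows=[{"dx": -0.013,"dy": 0.016,"dz": 0,"rx": 0,"ry": 0,"rz": 0.03,"grip": -1},{"dx": -0.0245,"dy": 0.0315,"dz": 0,"rx": 0,"ry": 0,"rz": 0.039,"grip": -1},{"dx": -0.0245,"dy": 0.0315,"dz": 0,"rx": 0,"ry": 0,"rz": 0.039,"grip": -1},{"dx": -0.0245,"dy": 0.0315,"dz": 0,"rx": 0,"ry": 0,"rz": 0.039,"grip": -1},{"dx": -0.0245,"dy": 0.0315,"dz": 0,"rx": 0,"ry": 0,"rz": 0.039,"grip": -1},{"dx": -0.0245,"dy": 0.0315,"dz": 0,"rx": 0,"ry": 0,"rz": 0.039,"grip": -1},{"dx": -0.0245,"dy": 0.0315,"dz": 0,"rx": 0,"ry": 0,"rz": 0.039,"grip": -1},{"dx": -0.0245,"dy": 0.0315,"dz": 0,"rx": 0,"ry": 0,"rz": 0.039,"grip": -1},{"dx": -0.0245,"dy": 0.0315,"dz": 0,"rx": 0,"ry": 0,"rz": 0.039,"grip": -1},{"dx": -0.0245,"dy": 0.0315,"dz": 0,"rx": 0,"ry": 0,"rz": 0.039,"grip": -1},{"dx": -0.0245,"dy": 0.0315,"dz": 0,"rx": 0,"ry": 0,"rz": 0.039,"grip": -1},{"dx": -0.0245,"dy": 0.0315,"dz": 0,"rx": 0,"ry": 0,"rz": 0.039,"grip": -1}])

```text
clock: 20.32
tool_pos: [0.3676, -0.171, 0.1714]
eef_rot: [-0.001, 0.998, -0.064, -0.001]
force: [1.1, -0.3, -1.2]
finger_gap: 0.0143
finger_force: 98.0
```

move_arm(rows=[{"dx": -0.01,"dy": 0.0356,"dz": 0,"rx": 0,"ry": 0,"rz": 0.04,"grip": -1},{"dx": 0,"dy": 0.0356,"dz": 0,"rx": 0,"ry": 0,"rz": 0.04,"grip": -1},{"dx": 0,"dy": 0.0356,"dz": 0,"rx": 0,"ry": 0,"rz": 0.04,"grip": -1},{"dx": 0,"dy": 0.0356,"dz": 0,"rx": 0,"ry": 0,"rz": 0.04,"grip": -1},{"dx": 0,"dy": 0.0356,"dz": 0,"rx": 0,"ry": 0,"rz": 0.04,"grip": -1},{"dx": 0,"dy": 0.0356,"dz": 0,"rx": 0,"ry": 0,"rz": 0.04,"grip": -1},{"dx": 0,"dy": 0.0356,"dz": 0,"rx": 0,"ry": 0,"rz": 0.04,"grip": -1},{"dx": 0,"dy": 0.0356,"dz": 0,"rx": 0,"ry": 0,"rz": 0.04,"grip": -1},{"dx": 0,"dy": 0.0356,"dz": 0,"rx": 0,"ry": 0,"rz": 0.04,"grip": -1},{"dx": 0,"dy": 0.0356,"dz": 0,"rx": 0,"ry": 0,"rz": 0.04,"grip": -1},{"dx": 0,"dy": 0.0356,"dz": 0,"rx": 0,"ry": 0,"rz": 0.04,"grip": -1},{"dx": 0,"dy": 0.0356,"dz": 0,"rx": 0,"ry": 0,"rz": 0.04,"grip": -1}])

```text
clock: 21.32
tool_pos: [0.3643, -0.0003, 0.1719]
eef_rot: [-0.0, 0.992, 0.124, -0.0]
force: [-0.7, 0.0, -2.9]
finger_gap: 0.0142
finger_force: 98.0
```

move_arm(rows=[{"dx": 0.003,"dy": 0.0356,"dz": 0,"rx": 0,"ry": 0,"rz": 0.04,"grip": -1},{"dx": 0.003,"dy": 0.0356,"dz": 0,"rx": 0,"ry": 0,"rz": 0.04,"grip": -1},{"dx": 0.003,"dy": 0.0356,"dz": 0,"rx": 0,"ry": 0,"rz": 0.04,"grip": -1},{"dx": 0.003,"dy": 0.03,"dz": 0,"rx": 0,"ry": 0,"rz": 0.035,"grip": -1},{"dx": 0,"dy": 0.015,"dz": 0,"rx": 0,"ry": 0,"rz": 0.02,"grip": -1},{"dx": 0,"dy": 0,"dz": 0,"rx": 0,"ry": 0,"rz": 0,"grip": -1},{"dx": 0,"dy": 0,"dz": 0,"rx": 0,"ry": 0,"rz": 0,"grip": -1}])

```text
clock: 21.9
tool_pos: [0.3694, 0.0592, 0.1722]
eef_rot: [0.0, 0.982, 0.191, -0.0]
force: [-0.3, -0.2, -2.1]
finger_gap: 0.0147
finger_force: 98.2
```

```bash
python3 wd.py w16 .120
```

```text
w16 t 21.9 tcp [0.3694 0.0592 0.1722] yaw 22.03 tilt [-6.e-04 -2.e-04 -1.e+00] gap 0.0147 F [-0.3 -0.2 -2.1]
disc rel tool x,y(left+) [0.0976 0.0017] rms 0.0007 area 4065.0 (251, 0, 116, 130)
```

move_arm(rows=[{"dx": 0.0165,"dy": 0.0078,"dz": 0,"rx": 0,"ry": 0,"rz": 0.004,"grip": -1},{"dx": 0.034,"dy": 0.016,"dz": 0,"rx": 0,"ry": 0,"rz": 0.004,"grip": -1},{"dx": 0.034,"dy": 0.016,"dz": 0,"rx": 0,"ry": 0,"rz": 0.004,"grip": -1},{"dx": 0.034,"dy": 0.016,"dz": 0,"rx": 0,"ry": 0,"rz": 0.004,"grip": -1},{"dx": 0.034,"dy": 0.016,"dz": 0,"rx": 0,"ry": 0,"rz": 0.004,"grip": -1},{"dx": 0.034,"dy": 0.016,"dz": 0,"rx": 0,"ry": 0,"rz": 0.004,"grip": -1},{"dx": 0.034,"dy": 0.016,"dz": 0,"rx": 0,"ry": 0,"rz": 0,"grip": -1},{"dx": 0.034,"dy": 0.016,"dz": 0,"rx": 0,"ry": 0,"rz": 0,"grip": -1},{"dx": 0.034,"dy": 0.016,"dz": 0,"rx": 0,"ry": 0,"rz": 0,"grip": -1},{"dx": 0.034,"dy": 0.016,"dz": 0,"rx": 0,"ry": 0,"rz": 0,"grip": -1},{"dx": 0.034,"dy": 0.016,"dz": 0,"rx": 0,"ry": 0,"rz": 0,"grip": -1},{"dx": 0.028,"dy": 0.0137,"dz": 0,"rx": 0,"ry": 0,"rz": 0,"grip": -1}])

```text
clock: 22.95
tool_pos: [0.5253, 0.1315, 0.1721]
eef_rot: [-0.0, 0.98, 0.199, 0.0]
force: [-0.9, 0.3, -1.7]
finger_gap: 0.0148
finger_force: 98.1
```

move_arm(rows=[{"dx": 0,"dy": 0,"dz": -0.01,"rx": 0,"ry": 0,"rz": 0,"grip": -1},{"dx": 0,"dy": 0,"dz": -0.025,"rx": 0,"ry": 0,"rz": 0,"grip": -1},{"dx": 0,"dy": 0,"dz": -0.03,"rx": 0,"ry": 0,"rz": 0,"grip": -1},{"dx": 0,"dy": 0,"dz": -0.03,"rx": 0,"ry": 0,"rz": 0,"grip": -1},{"dx": 0,"dy": 0,"dz": -0.02,"rx": 0,"ry": 0,"rz": 0,"grip": -1},{"dx": 0,"dy": 0,"dz": 0,"rx": 0,"ry": 0,"rz": 0,"grip": -1},{"dx": 0,"dy": 0,"dz": 0,"rx": 0,"ry": 0,"rz": 0,"grip": -1}])

```text
clock: 23.53
tool_pos: [0.5228, 0.1313, 0.1258]
eef_rot: [-0.0, 0.98, 0.2, -0.001]
force: [0.3, 0.4, -2.2]
finger_gap: 0.015
finger_force: 98.2
```

```bash
python3 wd.py w17 .074; python3 - <<'E'
import cv2
a=cv2.imread("pics/w17.png")
for v in(100,110,120,128,134):
    r=a[v].mean(1).astype(int)
    print(v,[(u,int(r[u])) for u in range(60,600) if (r[u]>205)!=(r[u-1]>205)])
for u in (240,250,385,395):
  c=a[:,u].mean(1).astype(int);print(u,[(v,int(c[v])) for v in range(60,200) if abs(c[v]-c[v-1])>20])
E
```

```text
w17 t 23.53 tcp [0.5228 0.1313 0.1258] yaw 23.02 tilt [-1.9e-03 -1.0e-04 -1.0e+00] gap 0.015 F [ 0.3  0.4 -2.2]
disc rel tool x,y(left+) [0.1007 0.0862] rms 0.0004 area 12555.0 (103, 0, 126, 125)
disc rel tool x,y(left+) [0.0978 0.0007] rms 0.0006 area 12492.0 (253, 0, 132, 129)
100 [(79, 210), (125, 187), (220, 222), (261, 188), (371, 209), (386, 193)]
110 [(82, 229), (133, 187), (220, 217), (267, 202), (363, 218), (385, 196)]
120 [(84, 220), (135, 182), (221, 217), (272, 192), (358, 213), (384, 188)]
128 [(86, 224), (136, 201), (222, 227), (273, 157), (287, 207), (288, 203), (295, 206), (297, 204), (336, 208), (344, 205), (346, 207), (347, 204), (358, 222), (383, 197), (428, 213), (440, 203)]
134 [(87, 211), (138, 169), (223, 232), (273, 160), (287, 206), (288, 203), (295, 207), (296, 205), (299, 206), (301, 204), (303, 206), (314, 204), (317, 207), (327, 203), (330, 206), (334, 205), (335, 206), (342, 205), (343, 206), (347, 202), (358, 227), (384, 189)]
240 [(144, 181), (148, 153), (149, 109), (151, 153), (157, 128), (158, 70), (159, 40)]
250 [(63, 217), (74, 216), (143, 214), (144, 178), (148, 143), (149, 103), (151, 153), (157, 125), (158, 73), (159, 40)]
385 [(70, 204), (113, 206), (143, 110), (144, 72), (157, 57)]
395 [(142, 152), (143, 107), (144, 74)]
```

View pics/w17.png

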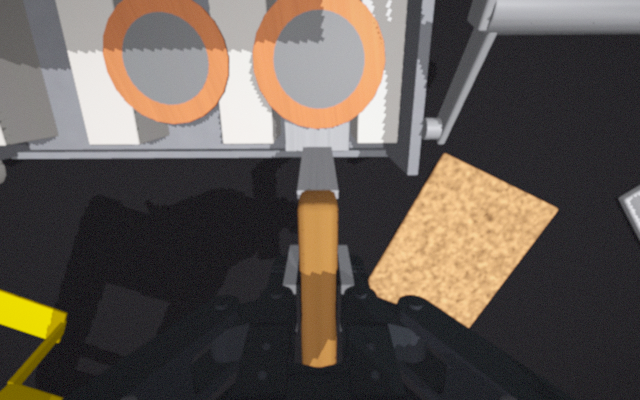

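```bash
python3 - <<'E'
from rel import *
T=[.5228,.1313,.1258]
for uv in((273,134),(358,134),(223,134),(250,144)):print(uv,rel("w17",uv,.055,T,23.02))
E
```

```text
(273, 134) [ 0.055   0.0304 -0.0708]
(358, 134) [ 0.055  -0.0259 -0.0708]
(223, 134) [ 0.0549  0.0636 -0.0708]
(250, 144) [ 0.0483  0.0462 -0.0708]
```

View: disc 2 is over bay 1 and disc 1 lies flat in bay 2 at (165,58). Shifting 1.5 mm left and setting it down.

move_arm(rows=[{"dx": -0.0015,"dy": 0.0035,"dz": 0,"rx": 0,"ry": 0,"rz": 0,"grip": -1},{"dx": 0,"dy": 0,"dz": -0.015,"rx": 0,"ry": 0,"rz": 0,"grip": -1},{"dx": 0,"dy": 0,"dz": -0.008,"rx": 0,"ry": 0,"rz": 0,"grip": -1},{"dx": 0,"dy": 0,"dz": -0.008,"rx": 0,"ry": 0,"rz": 0,"grip": -1},{"dx": 0,"dy": 0,"dz": -0.008,"rx": 0,"ry": 0,"rz": 0,"grip": -1},{"dx": 0,"dy": 0,"dz": -0.01,"rx": 0,"ry": 0,"rz": 0,"grip": -1},{"dx": 0,"dy": 0,"dz": -0.015,"rx": 0,"ry": 0,"rz": 0,"grip": -1},{"dx": 0,"dy": 0,"dz": -0.011,"rx": 0,"ry": 0,"rz": 0,"grip": -1},{"dx": 0,"dy": 0,"dz": 0,"rx": 0,"ry": 0,"rz": 0,"grip": -1},{"dx": 0,"dy": 0,"dz": 0,"rx": 0,"ry": 0,"rz": 0,"grip": -1}])

```text
clock: 24.42
tool_pos: [0.5228, 0.133, 0.096]
eef_rot: [-0.0, 0.98, 0.2, -0.0]
force: [-0.3, -0.1, -1.2]
finger_gap: 0.015
finger_force: 98.2
```

```bash
python3 wd.py w18 .059; python3 - <<'E'
import cv2
from rel import *
a=cv2.imread("pics/w18.png");s,r=st();T=s["tool_pos"]
v=138;q=a[v].mean(1).astype(int);print([(u,int(q[u])) for u in range(190,440) if (q[u]>205)!=(q[u-1]>205)])
c=a[:,240].mean(1).astype(int);print([(v,int(c[v])) for v in range(130,200) if abs(c[v]-c[v-1])>20])
for uv in((268,138),(362,138),(240,162)):print(uv,rel("w18",uv,.055,T,23.02))
E
```

```text
w18 t 24.42 tcp [0.5228 0.133  0.096 ] yaw 23.05 tilt [-0.001 -0.    -1.   ] gap 0.015 F [-0.3 -0.1 -1.2]
disc rel tool x,y(left+) [0.0981 0.0004] rms 0.0006 area 15463.5 (247, 0, 145, 132)
disc rel tool x,y(left+) [0.0986 0.0911] rms 0.0006 area 7218.5 (69, 0, 148, 131)
[(211, 214), (268, 185), (368, 218), (396, 205)]
[(153, 170), (157, 90), (159, 108), (160, 137), (166, 127), (167, 75), (168, 32)]
(268, 138) [ 0.0563  0.0293 -0.0414]
(362, 138) [ 0.0564 -0.0246 -0.0414]
(240, 162) [ 0.0423  0.0464 -0.0414]
```

move_arm(rows=[{"dx": -0.012,"dy": -0.0051,"dz": 0,"rx": 0,"ry": 0,"rz": 0,"grip": -1},{"dx": -0.029,"dy": -0.0124,"dz": 0,"rx": 0,"ry": 0,"rz": 0,"grip": -1},{"dx": -0.029,"dy": -0.0124,"dz": 0,"rx": 0,"ry": 0,"rz": 0,"grip": -1},{"dx": -0.029,"dy": -0.0124,"dz": 0,"rx": 0,"ry": 0,"rz": 0,"grip": -1},{"dx": -0.029,"dy": -0.0124,"dz": 0,"rx": 0,"ry": 0,"rz": 0,"grip": -1},{"dx": -0.029,"dy": -0.0124,"dz": 0,"rx": 0,"ry": 0,"rz": 0,"grip": -1},{"dx": -0.029,"dy": -0.0124,"dz": 0,"rx": 0,"ry": 0,"rz": 0,"grip": -1},{"dx": -0.029,"dy": -0.0124,"dz": 0,"rx": 0,"ry": 0,"rz": 0,"grip": -1},{"dx": -0.029,"dy": -0.0124,"dz": 0,"rx": 0,"ry": 0,"rz": 0,"grip": -1},{"dx": -0.029,"dy": -0.0124,"dz": 0.02,"rx": 0,"ry": 0,"rz": 0,"grip": -1},{"dx": -0.02,"dy": -0.009,"dz": 0.06,"rx": 0,"ry": 0,"rz": 0,"grip": -1},{"dx": 0,"dy": 0,"dz": 0.06,"rx": 0,"ry": 0,"rz": 0,"grip": -1}])

```text
clock: 25.47
tool_pos: [0.4026, 0.0824, 0.1523]
eef_rot: [-0.0, 0.98, 0.2, -0.002]
force: [0.4, 0.3, -1.7]
finger_gap: 0.0147
finger_force: 98.2
```

```bash
python3 - <<'E'
from h import *
c=eyes.get_calibration("top");im=eyes.grab_frame("top")[:,:,::-1].copy();cv2.imwrite("pics/top4.png",im)
H,S,V=cv2.split(cv2.cvtColor(im,cv2.COLOR_BGR2HSV));m=(H>3)&(H<20)&(S>60)&(V>90)
for a,k in ell(m,80):
    e=cv2.fitEllipse(k)
    if 15<e[1][0]<60 and 15<e[1][1]<45: print("disc",ray(e[0],.059,c).round(4),e[1])
    elif a>500: print(a,cv2.boundingRect(k))
s,r=st();print(s["tool_pos"],s["clock"])
E
```

```text
6843.0 (0, 33, 54, 169)
1542.5 (277, 172, 39, 47)
disc [0.6809 0.6031 0.059 ] (22.367149353027344, 28.15690803527832)
disc [0.5783 0.255  0.059 ] (22.273252487182617, 22.514331817626953)
disc [0.6134 0.1706 0.059 ] (22.132421493530273, 22.287321090698242)
[0.40702213 0.08243751 0.1574736 ] 25.5167
```

move_arm(rows=[{"dx": 0.0044,"dy": -0.0344,"dz": 0,"rx": 0,"ry": 0,"rz": -0.044,"grip": -1},{"dx": 0.0044,"dy": -0.0344,"dz": 0,"rx": 0,"ry": 0,"rz": -0.044,"grip": -1},{"dx": 0.0044,"dy": -0.0344,"dz": 0,"rx": 0,"ry": 0,"rz": -0.044,"grip": -1},{"dx": 0.0044,"dy": -0.0344,"dz": 0,"rx": 0,"ry": 0,"rz": -0.044,"grip": -1},{"dx": 0.0044,"dy": -0.0344,"dz": 0,"rx": 0,"ry": 0,"rz": -0.044,"grip": -1},{"dx": 0.0044,"dy": -0.0344,"dz": 0,"rx": 0,"ry": 0,"rz": -0.044,"grip": -1},{"dx": 0.0044,"dy": -0.0344,"dz": -0.05,"rx": 0,"ry": 0,"rz": -0.044,"grip": -1},{"dx": 0.0044,"dy": -0.0344,"dz": -0.05,"rx": 0,"ry": 0,"rz": -0.044,"grip": -1},{"dx": 0,"dy": 0,"dz": -0.05,"rx": 0,"ry": 0,"rz": 0,"grip": -1},{"dx": 0,"dy": 0,"dz": -0.03,"rx": 0,"ry": 0,"rz": 0,"grip": -1},{"dx": 0,"dy": 0,"dz": 0,"rx": 0,"ry": 0,"rz": 0,"grip": -1},{"dx": 0,"dy": 0,"dz": 0,"rx": 0,"ry": 0,"rz": 0,"grip": -1}])

```text
clock: 26.52
tool_pos: [0.4195, -0.0273, 0.0804]
eef_rot: [-0.0, 0.998, 0.063, -0.0]
force: [-0.2, 1.1, -1.7]
finger_gap: 0.014
finger_force: 98.1
```

move_arm(rows=[{"dx": 0,"dy": 0,"dz": -0.02,"rx": 0,"ry": 0,"rz": 0,"grip": -1},{"dx": 0,"dy": 0,"dz": -0.012,"rx": 0,"ry": 0,"rz": 0,"grip": -1},{"dx": 0,"dy": 0,"dz": -0.007,"rx": 0,"ry": 0,"rz": 0,"grip": -1},{"dx": 0,"dy": 0,"dz": 0,"rx": 0,"ry": 0,"rz": 0,"grip": -1},{"dx": 0,"dy": 0,"dz": 0,"rx": 0,"ry": 0,"rz": 0,"grip": -1}])

```text
clock: 26.93
tool_pos: [0.42, -0.0272, 0.065]
eef_rot: [0.0, 0.998, 0.063, 0.0]
force: [0.4, 0.3, -2.5]
finger_gap: 0.0143
finger_force: 98.2
```

move_arm(rows=[{"dx": 0,"dy": 0,"dz": -0.003,"rx": 0,"ry": 0,"rz": 0,"grip": -1},{"dx": 0,"dy": 0,"dz": 0,"rx": 0,"ry": 0,"rz": 0,"grip": -1},{"dx": 0,"dy": 0,"dz": 0,"rx": 0,"ry": 0,"rz": 0,"grip": 1},{"dx": 0,"dy": 0,"dz": 0,"rx": 0,"ry": 0,"rz": 0,"grip": 1},{"dx": 0,"dy": 0,"dz": 0,"rx": 0,"ry": 0,"rz": 0,"grip": 1},{"dx": 0,"dy": 0,"dz": 0,"rx": 0,"ry": 0,"rz": 0,"grip": 1},{"dx": 0,"dy": 0,"dz": 0,"rx": 0,"ry": 0,"rz": 0,"grip": 1},{"dx": 0,"dy": 0,"dz": 0,"rx": 0,"ry": 0,"rz": 0,"grip": 1},{"dx": 0,"dy": 0,"dz": 0,"rx": 0,"ry": 0,"rz": 0,"grip": 1},{"dx": 0,"dy": 0,"dz": 0,"rx": 0,"ry": 0,"rz": 0,"grip": 1},{"dx": 0,"dy": 0,"dz": 0,"rx": 0,"ry": 0,"rz": 0,"grip": 1},{"dx": 0,"dy": 0,"dz": 0,"rx": 0,"ry": 0,"rz": 0,"grip": 1}])

```text
clock: 27.93
tool_pos: [0.4199, -0.0273, 0.0637]
eef_rot: [-0.0, 0.998, 0.063, -0.0]
force: [-0.5, -0.4, -0.8]
finger_gap: 0.0854
finger_force: 0.0
```

move_arm(rows=[{"dx": 0,"dy": 0,"dz": 0.03,"rx": 0,"ry": 0,"rz": 0,"grip": 1},{"dx": 0,"dy": 0,"dz": 0.06,"rx": 0,"ry": 0,"rz": 0,"grip": 1},{"dx": 0,"dy": 0,"dz": 0.08,"rx": 0,"ry": 0,"rz": 0,"grip": 1},{"dx": 0,"dy": 0,"dz": 0.08,"rx": 0,"ry": 0,"rz": 0,"grip": 1},{"dx": 0,"dy": 0,"dz": 0.08,"rx": 0,"ry": 0,"rz": 0,"grip": 1},{"dx": 0,"dy": 0,"dz": 0.08,"rx": 0,"ry": 0,"rz": 0,"grip": -1},{"dx": 0,"dy": 0,"dz": 0,"rx": 0,"ry": 0,"rz": 0,"grip": -1},{"dx": 0,"dy": 0,"dz": 0,"rx": 0,"ry": 0,"rz": 0,"grip": -1},{"dx": 0,"dy": 0,"dz": 0,"rx": 0,"ry": 0,"rz": 0,"grip": -1},{"dx": 0,"dy": 0,"dz": 0,"rx": 0,"ry": 0,"rz": 0,"grip": -1},{"dx": 0,"dy": 0,"dz": 0,"rx": 0,"ry": 0,"rz": 0,"grip": -1},{"dx": 0,"dy": 0,"dz": 0,"rx": 0,"ry": 0,"rz": 0,"grip": -1}])

```text
clock: 28.93
tool_pos: [0.4193, -0.0271, 0.2265]
eef_rot: [-0.001, 0.998, 0.063, -0.001]
force: [-0.2, -0.1, -0.7]
finger_gap: 0.0008
finger_force: 0.0
```

```bash
python3 wl.py w19; python3 - <<'E'
from h import *
im=cv2.imread("pics/w19.png");c=np.load("pics/w19.npz")
H,S,V=cv2.split(cv2.cvtColor(im,cv2.COLOR_BGR2HSV))
m=(S<50)&(V>130);m[200:]=0;m[:, :200]=0;m[:,450:]=0
for a,k in ell(m,300)[:3]:
    q=cv2.minAreaRect(k);print(a,q,ray(q[0],.007,c).round(4),cv2.boundingRect(k))
E
```

```text
w19 t 28.93 tcp [ 0.4193 -0.0271  0.2265] yaw 7.21 tilt [-2.4e-03  8.0e-04 -1.0e+00] gap 0.0008 F [-0.2 -0.1 -0.7]
3656.5 ((316.9999694824219, 72.49999237060547), (100.99998474121094, 37.99999237060547), 90.0) [ 0.5178 -0.0125  0.007 ] (298, 22, 39, 102)
```

Spatula stands on the mat with its blade centre at (0.518,-0.013). Next I locate the knee bar, predicted from the chest pose, and check it in the top view.

```bash
python3 - <<'E'
from h import *
c=eyes.get_calibration("top");im=eyes.grab_frame("top")[:,:,::-1].copy();cv2.imwrite("pics/top5.png",im)
y=np.radians(23.1);C=np.array([.577,.2545,0]);ex=np.array([np.cos(y),np.sin(y),0]);ey=np.array([-ex[1],ex[0],0])
P=[C+.0142*ex-.178*ey+[0,0,.125],C+.0142*ex-.222*ey+[0,0,.125]]
print([proj(p,c).round(1) for p in P])
sub=im[115:165,240:300];g=sub.mean(2);H,S,V=cv2.split(cv2.cvtColor(sub,cv2.COLOR_BGR2HSV))
for u in range(262,282,2):
    col=im[120:165,u].mean(1); r=np.where(col>110)[0]+120; print(u,r.min() if len(r) else None,r.max() if len(r) else None,end="; ")
print([ray((u,v),.125,c).round(4) for u,v in((263,142),(276,137))])
s=eyes.get_calibration("scene");i2=eyes.grab_frame("scene")[:,:,::-1].copy();print([proj(p,s).round(1) for p in P])
A=cv2.resize(im[110:190,225:305],(400,400),interpolation=cv2.INTER_CUBIC);B=cv2.resize(i2[160:240,375:455],(400,400),interpolation=cv2.INTER_CUBIC)
for p in P:
    a=((proj(p,c)-[225,110])*5).astype(int);b=((proj(p,s)-[375,160])*5).astype(int)
    cv2.circle(A,tuple(a),3,(0,0,255),-1);cv2.circle(B,tuple(b),3,(0,0,255),-1)
cv2.imwrite("pics/knee.png",np.hstack([A,B]))
E
```

```text
[array([262. , 143.3]), array([275.3, 138.3])]
262 140 164; 264 139 164; 266 138 144; 268 138 143; 270 137 142; 272 136 142; 274 135 141; 276 138 140; 278 None None; 280 None None; [array([0.664 , 0.0936, 0.125 ]), array([0.6814, 0.054 , 0.125 ])]
[array([407.5, 197.4]), array([403.9, 205.3])]
```

View pics/knee.png

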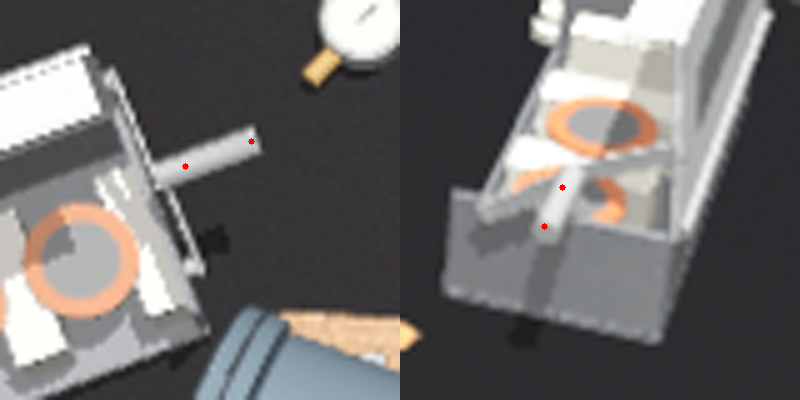

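The dots fall on the knee bar in both views: top crop (218,154), scene crop (553,207). Moving above its outer part with closed fingers.

move_arm(rows=[{"dx": 0.0639,"dy": 0.0232,"dz": 0,"rx": 0,"ry": 0,"rz": 0.0353,"grip": -1},{"dx": 0.0639,"dy": 0.0232,"dz": 0,"rx": 0,"ry": 0,"rz": 0.0353,"grip": -1},{"dx": 0.0639,"dy": 0.0232,"dz": 0,"rx": 0,"ry": 0,"rz": 0.0353,"grip": -1},{"dx": 0.0639,"dy": 0.0232,"dz": 0,"rx": 0,"ry": 0,"rz": 0.0353,"grip": -1},{"dx": 0.0639,"dy": 0.0232,"dz": 0,"rx": 0,"ry": 0,"rz": 0.0353,"grip": -1},{"dx": 0.0639,"dy": 0.0232,"dz": 0,"rx": 0,"ry": 0,"rz": 0.0353,"grip": -1},{"dx": 0.0639,"dy": 0.0232,"dz": 0,"rx": 0,"ry": 0,"rz": 0.0353,"grip": -1},{"dx": 0.0639,"dy": 0.0232,"dz": 0,"rx": 0,"ry": 0,"rz": 0.0353,"grip": -1},{"dx": 0.0639,"dy": 0.0232,"dz": 0,"rx": 0,"ry": 0,"rz": 0.0353,"grip": -1},{"dx": 0.0639,"dy": 0.0232,"dz": 0,"rx": 0,"ry": 0,"rz": 0.0353,"grip": -1},{"dx": 0,"dy": 0,"dz": 0,"rx": 0,"ry": 0,"rz": 0,"grip": -1},{"dx": 0,"dy": 0,"dz": 0,"rx": 0,"ry": 0,"rz": 0,"grip": -1}])

```text
clock: 30.08
tool_pos: [0.6759, 0.0659, 0.226]
eef_rot: [-0.0, 0.98, 0.2, -0.001]
force: [-0.4, -0.4, 0.5]
finger_gap: 0.0
finger_force: 0.0
```

move_arm(rows=[{"dx": 0,"dy": 0,"dz": -0.05,"rx": 0,"ry": 0,"rz": 0,"grip": -1},{"dx": 0,"dy": 0,"dz": -0.06,"rx": 0,"ry": 0,"rz": 0,"grip": -1},{"dx": 0,"dy": 0,"dz": -0.06,"rx": 0,"ry": 0,"rz": 0,"grip": -1},{"dx": 0,"dy": 0,"dz": -0.04,"rx": 0,"ry": 0,"rz": 0,"grip": -1},{"dx": 0,"dy": 0,"dz": -0.012,"rx": 0,"ry": 0,"rz": 0,"grip": -1},{"dx": 0,"dy": 0,"dz": -0.012,"rx": 0,"ry": 0,"rz": 0,"grip": -1},{"dx": 0,"dy": 0,"dz": 0,"rx": 0,"ry": 0,"rz": 0,"grip": -1}])

```text
clock: 30.67
tool_pos: [0.6752, 0.0653, 0.1343]
eef_rot: [-0.0, 0.98, 0.2, -0.0]
force: [1.0, 0.1, -0.5]
finger_gap: 0.0001
finger_force: 0.0
```

move_arm(rows=[{"dx": 0.0097,"dy": 0.0041,"dz": -0.015,"rx": 0,"ry": 0,"rz": 0,"grip": -1},{"dx": 0.0076,"dy": 0.0032,"dz": -0.015,"rx": 0,"ry": 0,"rz": 0,"grip": -1},{"dx": 0.0058,"dy": 0.0025,"dz": -0.015,"rx": 0,"ry": 0,"rz": 0,"grip": -1},{"dx": 0.004,"dy": 0.0018,"dz": -0.015,"rx": 0,"ry": 0,"rz": 0,"grip": -1}])

```text
clock: 31.0
tool_pos: [0.6895, 0.0707, 0.112]
eef_rot: [0.001, 0.98, 0.2, 0.004]
force: [4.6, 2.0, 6.2]
finger_gap: -0.0002
finger_force: 3.3
```

move_arm(rows=[{"dx": 0.0028,"dy": 0.0012,"dz": -0.015,"rx": 0,"ry": 0,"rz": 0,"grip": -1},{"dx": 0.0016,"dy": 0.0007,"dz": -0.015,"rx": 0,"ry": 0,"rz": 0,"grip": -1},{"dx": 0,"dy": 0,"dz": -0.015,"rx": 0,"ry": 0,"rz": 0,"grip": -1},{"dx": -0.001,"dy": -0.0004,"dz": -0.015,"rx": 0,"ry": 0,"rz": 0,"grip": -1},{"dx": -0.003,"dy": -0.001,"dz": -0.015,"rx": 0,"ry": 0,"rz": 0,"grip": -1},{"dx": -0.004,"dy": -0.0015,"dz": -0.015,"rx": 0,"ry": 0,"rz": 0,"grip": -1}])

```text
clock: 31.5
tool_pos: [0.6872, 0.0699, 0.0752]
eef_rot: [0.001, 0.98, 0.2, 0.002]
force: [2.5, 1.3, 3.4]
finger_gap: 0.0007
finger_force: 1.7
```

move_arm(rows=[{"dx": -0.005,"dy": -0.002,"dz": -0.015,"rx": 0,"ry": 0,"rz": 0,"grip": -1},{"dx": 0,"dy": 0,"dz": 0,"rx": 0,"ry": 0,"rz": 0,"grip": -1},{"dx": 0,"dy": 0,"dz": 0,"rx": 0,"ry": 0,"rz": 0,"grip": -1}])

```text
clock: 31.75
tool_pos: [0.6813, 0.0688, 0.0666]
eef_rot: [-0.0, 0.98, 0.2, -0.002]
force: [0.4, -0.3, 0.9]
finger_gap: 0.0004
finger_force: 0.0
```

```bash
cat > lid.py <<'E'
from h import *
import sys
# find lid: white face; measure the bright region of lid in top view, compare with predicted outlines per angle
c=eyes.get_calibration("top");im=eyes.grab_frame("top")[:,:,::-1].copy();cv2.imwrite(f"pics/lid{sys.argv[1]}.png",im)
y=np.radians(23.1);C=np.array([.577,.2545,0]);ex=np.array([np.cos(y),np.sin(y),0]);ey=np.array([-ex[1],ex[0],0]);ez=np.array([0,0,1.])
S=im[...].astype(int)
for yy in(.10,.05):   # profile along the chest x at fixed chest y, on rim plane
    out=[]
    for x in np.arange(-.09,.15,.006):
        u,v=proj(C+x*ex+yy*ey+.088*ez,c);out.append(int(S[int(round(v)),int(round(u))].mean()))
    print(yy,out)
for a in(0,.4,.6,.8,1.0,1.2,1.4835):
    th=np.radians(85)-a
    f=C+.078*ex+.085*ez+.145*(-np.cos(th)*ex+np.sin(th)*ez)
    print(a,[proj(f+s*ey,c).round(1).tolist() for s in(.10,.05)])
s,r=st();print(s["tool_pos"].round(4),s["clock"],s["force"].round(1))
E
python3 lid.py a
```

```text
0.1 [32, 52, 127, 131, 125, 116, 145, 181, 187, 188, 167, 184, 230, 231, 230, 231, 229, 183, 175, 176, 175, 176, 174, 200, 231, 232, 231, 231, 232, 211, 55, 50, 50, 51, 49, 50, 48, 50, 50, 50]
0.05 [155, 151, 151, 148, 137, 129, 185, 187, 189, 188, 189, 176, 233, 233, 232, 233, 231, 190, 175, 175, 173, 175, 174, 203, 232, 234, 235, 233, 233, 214, 87, 52, 50, 52, 51, 51, 52, 50, 48, 49]
0 [[158.1, 151.6], [175.2, 145.3]]
0.4 [[166.6, 170.8], [183.5, 164.5]]
0.6 [[171.3, 179.6], [188.0, 173.4]]
0.8 [[176.0, 187.3], [192.4, 181.1]]
1.0 [[180.5, 193.5], [196.6, 187.4]]
1.2 [[184.5, 198.0], [200.2, 192.1]]
1.4835 [[189.1, 201.4], [204.3, 195.6]]
[0.6816 0.0689 0.067 ] 31.8 [-0.  -0.5 -0.2]
```

The knee folded at 6 N and the force is now gone, so the lid should stand near 0.84 rad. Rising, then moving over the lid.

move_arm(rows=[{"dx": 0,"dy": 0,"dz": 0.05,"rx": 0,"ry": 0,"rz": 0,"grip": -1},{"dx": 0,"dy": 0,"dz": 0.09,"rx": 0,"ry": 0,"rz": 0,"grip": -1},{"dx": 0,"dy": 0,"dz": 0.09,"rx": 0,"ry": 0,"rz": 0,"grip": -1},{"dx": 0,"dy": 0,"dz": 0.09,"rx": 0,"ry": 0,"rz": 0,"grip": -1},{"dx": 0,"dy": 0,"dz": 0.09,"rx": 0,"ry": 0,"rz": 0,"grip": -1},{"dx": 0,"dy": 0,"dz": 0.09,"rx": 0,"ry": 0,"rz": 0,"grip": -1},{"dx": 0,"dy": 0,"dz": 0,"rx": 0,"ry": 0,"rz": 0,"grip": -1}])

```text
clock: 32.38
tool_pos: [0.6857, 0.0687, 0.2776]
eef_rot: [0.002, 0.98, 0.2, 0.007]
force: [1.8, 0.7, 1.3]
finger_gap: 0.0
finger_force: 0.0
```

```bash
cat > lid2.py <<'E'
from h import *
import sys
y=np.radians(23.1);C=np.array([.577,.2545,0]);ex=np.array([np.cos(y),np.sin(y),0]);ey=np.array([-ex[1],ex[0],0]);ez=np.array([0,0,1.])
c=eyes.get_calibration("scene");im=eyes.grab_frame("scene")[:,:,::-1].copy();cv2.imwrite(f"pics/sl{sys.argv[1]}.png",im)
ct=eyes.get_calibration("top");it=eyes.grab_frame("top")[:,:,::-1].copy();cv2.imwrite(f"pics/tl{sys.argv[1]}.png",it)
for a in np.arange(0,1.49,.1):
    th=np.radians(85)-a
    # +-6mm across the free edge, top view contrast along the edge
    v=[]
    for d in(-.006,.006):
        f=C+.078*ex+.085*ez+(.145+d)*(-np.cos(th)*ex+np.sin(th)*ez)+.005*(np.sin(th)*ex+np.cos(th)*ez)
        v.append([round(np.mean([I[tuple(proj(f+s*ey,k).round().astype(int)[::-1])].mean() for s in np.linspace(-.12,.12,25)])) for I,k in((it,ct),(im,c))])
    print(round(a,1),"top out/in",v[1][0],v[0][0],"scene out/in",v[1][1],v[0][1])
s,r=st();print(s["tool_pos"].round(4),s["clock"],s["force"].round(1))
E
python3 lid2.py a
```

```text
0.0 top out/in 70 69 scene out/in 145 153
0.1 top out/in 71 68 scene out/in 148 153
0.2 top out/in 107 123 scene out/in 157 158
0.3 top out/in 205 206 scene out/in 164 165
0.4 top out/in 189 193 scene out/in 143 172
0.5 top out/in 173 172 scene out/in 50 142
0.6 top out/in 167 168 scene out/in 85 68
0.7 top out/in 184 177 scene out/in 112 91
0.8 top out/in 183 187 scene out/in 136 125
0.9 top out/in 173 180 scene out/in 136 143
1.0 top out/in 169 164 scene out/in 94 157
1.1 top out/in 168 169 scene out/in 58 162
1.2 top out/in 166 168 scene out/in 50 165
1.3 top out/in 158 167 scene out/in 62 167
1.4 top out/in 159 162 scene out/in 103 166
[0.6835 0.0689 0.2705] 32.4833 [-0.7  0.2 -0.8]
```

```bash
python3 - <<'E'
from h import *
y=np.radians(23.1);C=np.array([.577,.2545,0]);ex=np.array([np.cos(y),np.sin(y),0]);ey=np.array([-ex[1],ex[0],0]);ez=np.array([0,0,1.])
c=eyes.get_calibration("top")
def onplane(P): 
    p=ray(proj(P,c),.088,c)-C; return (p@ex).round(3)
for a in np.arange(.3,1.2,.1):
    th=np.radians(85)-a;d=-np.cos(th)*ex+np.sin(th)*ez;n=np.sin(th)*ex+np.cos(th)*ez
    h=C+.078*ex+.085*ez+.1*ey
    print(round(a,1),"edge",onplane(h+.145*d+.005*n),"apron end",onplane(h+.145*d-.034*n))
im=cv2.imread("pics/tla.png").astype(int)
for yy in(.1,.05,0,-.05):
    print(yy,[int(im[tuple(proj(C+x*ex+yy*ey+.088*ez,c).round().astype(int)[::-1])].mean()) for x in np.arange(-.09,.1,.004)])
E
```

```text
0.3 edge 0.072 apron end 0.027
0.4 edge 0.055 apron end 0.011
0.5 edge 0.039 apron end -0.004
0.6 edge 0.023 apron end -0.017
0.7 edge 0.008 apron end -0.03
0.8 edge -0.006 apron end -0.041
0.9 edge -0.019 apron end -0.05
1.0 edge -0.031 apron end -0.058
1.1 edge -0.041 apron end -0.065
0.1 [159, 158, 152, 150, 146, 129, 120, 115, 118, 147, 182, 187, 189, 189, 189, 169, 186, 220, 231, 232, 232, 231, 231, 231, 231, 232, 176, 176, 176, 177, 177, 179, 177, 175, 201, 229, 232, 233, 233, 232, 232, 233, 233, 207, 212, 53, 49, 53]
0.05 [168, 168, 168, 168, 168, 167, 167, 167, 167, 166, 166, 166, 163, 162, 162, 159, 156, 152, 152, 136, 127, 148, 233, 233, 233, 233, 184, 176, 175, 176, 176, 177, 176, 175, 175, 231, 233, 236, 235, 236, 235, 235, 234, 215, 212, 86, 50, 51]
0 [170, 170, 170, 169, 170, 169, 169, 169, 170, 170, 168, 169, 168, 167, 167, 167, 167, 166, 165, 165, 164, 163, 161, 159, 156, 154, 153, 146, 145, 129, 106, 115, 115, 107, 84, 84, 81, 81, 105, 109, 115, 177, 176, 175, 174, 175, 174, 174]
-0.05 [170, 172, 170, 170, 172, 170, 170, 170, 170, 169, 170, 170, 169, 170, 169, 169, 169, 169, 169, 169, 169, 168, 167, 145, 135, 135, 130, 160, 169, 166, 167, 165, 165, 165, 165, 165, 166, 168, 168, 169, 167, 191, 208, 89, 93, 81, 81, 82]
```

The lid is at about 0.93 rad, judged from its edge and apron in the top profile. Moving over it and pressing down along its arc.

move_arm(rows=[{"dx": -0.0288,"dy": 0.0519,"dz": 0,"rx": 0,"ry": 0,"rz": 0,"grip": -1},{"dx": -0.0288,"dy": 0.0519,"dz": 0,"rx": 0,"ry": 0,"rz": 0,"grip": -1},{"dx": -0.0288,"dy": 0.0519,"dz": 0,"rx": 0,"ry": 0,"rz": 0,"grip": -1},{"dx": -0.0288,"dy": 0.0519,"dz": 0,"rx": 0,"ry": 0,"rz": 0,"grip": -1},{"dx": -0.0288,"dy": 0.0519,"dz": 0,"rx": 0,"ry": 0,"rz": 0,"grip": -1},{"dx": -0.0288,"dy": 0.0519,"dz": 0,"rx": 0,"ry": 0,"rz": 0,"grip": -1},{"dx": -0.0288,"dy": 0.0519,"dz": 0,"rx": 0,"ry": 0,"rz": 0,"grip": -1},{"dx": -0.0288,"dy": 0.0519,"dz": 0,"rx": 0,"ry": 0,"rz": 0,"grip": -1},{"dx": -0.0288,"dy": 0.0519,"dz": 0,"rx": 0,"ry": 0,"rz": 0,"grip": -1},{"dx": 0,"dy": 0,"dz": -0.08,"rx": 0,"ry": 0,"rz": 0,"grip": -1},{"dx": 0,"dy": 0,"dz": -0.08,"rx": 0,"ry": 0,"rz": 0,"grip": -1},{"dx": 0,"dy": 0,"dz": 0,"rx": 0,"ry": 0,"rz": 0,"grip": -1}])

```text
clock: 33.48
tool_pos: [0.5739, 0.2551, 0.1954]
eef_rot: [0.0, 0.98, 0.201, -0.008]
force: [-1.2, -0.6, -1.1]
finger_gap: -0.0001
finger_force: 0.0
```

move_arm(rows=[{"dx": 0,"dy": 0,"dz": -0.04,"rx": 0,"ry": 0,"rz": 0,"grip": -1},{"dx": 0,"dy": 0,"dz": -0.03,"rx": 0,"ry": 0,"rz": 0,"grip": -1},{"dx": 0,"dy": 0,"dz": -0.02,"rx": 0,"ry": 0,"rz": 0,"grip": -1},{"dx": 0,"dy": 0,"dz": -0.02,"rx": 0,"ry": 0,"rz": 0,"grip": -1},{"dx": 0,"dy": 0,"dz": 0,"rx": 0,"ry": 0,"rz": 0,"grip": -1}])

```text
clock: 33.9
tool_pos: [0.5784, 0.2553, 0.1584]
eef_rot: [0.0, 0.98, 0.2, -0.002]
force: [-0.6, -0.1, 0.2]
finger_gap: -0.0001
finger_force: 0.0
```

move_arm(rows=[{"dx": 0,"dy": 0,"dz": -0.02,"rx": 0,"ry": 0,"rz": 0,"grip": -1},{"dx": -0.006,"dy": -0.0025,"dz": -0.015,"rx": 0,"ry": 0,"rz": 0,"grip": -1},{"dx": -0.007,"dy": -0.003,"dz": -0.015,"rx": 0,"ry": 0,"rz": 0,"grip": -1},{"dx": -0.007,"dy": -0.003,"dz": -0.015,"rx": 0,"ry": 0,"rz": 0,"grip": -1}])

```text
clock: 34.23
tool_pos: [0.5711, 0.2522, 0.134]
eef_rot: [0.0, 0.98, 0.2, 0.0]
force: [0.0, -0.5, 2.4]
finger_gap: 0.0
finger_force: 0.6
```

move_arm(rows=[{"dx": -0.006,"dy": -0.0025,"dz": -0.015,"rx": 0,"ry": 0,"rz": 0,"grip": -1},{"dx": -0.006,"dy": -0.0025,"dz": -0.015,"rx": 0,"ry": 0,"rz": 0,"grip": -1},{"dx": -0.005,"dy": -0.002,"dz": -0.015,"rx": 0,"ry": 0,"rz": 0,"grip": -1},{"dx": -0.004,"dy": -0.0015,"dz": -0.015,"rx": 0,"ry": 0,"rz": 0,"grip": -1}])

```text
clock: 34.57
tool_pos: [0.5626, 0.2488, 0.1096]
eef_rot: [0.0, 0.98, 0.2, 0.0]
force: [1.1, -1.0, -0.2]
finger_gap: 0.0001
finger_force: 0.4
```

move_arm(rows=[{"dx": -0.002,"dy": -0.001,"dz": -0.015,"rx": 0,"ry": 0,"rz": 0,"grip": -1},{"dx": 0,"dy": 0,"dz": -0.015,"rx": 0,"ry": 0,"rz": 0,"grip": -1},{"dx": 0,"dy": 0,"dz": -0.012,"rx": 0,"ry": 0,"rz": 0,"grip": -1},{"dx": 0,"dy": 0,"dz": -0.005,"rx": 0,"ry": 0,"rz": 0,"grip": -1},{"dx": 0,"dy": 0,"dz": 0,"rx": 0,"ry": 0,"rz": 0,"grip": -1}])

```text
clock: 34.98
tool_pos: [0.5619, 0.2486, 0.0906]
eef_rot: [-0.0, 0.98, 0.2, -0.0]
force: [0.3, 0.4, -0.1]
finger_gap: -0.0002
finger_force: 0.0
```

move_arm(rows=[{"dx": 0,"dy": 0,"dz": -0.004,"rx": 0,"ry": 0,"rz": 0,"grip": -1},{"dx": 0,"dy": 0,"dz": -0.003,"rx": 0,"ry": 0,"rz": 0,"grip": -1},{"dx": 0,"dy": 0,"dz": 0,"rx": 0,"ry": 0,"rz": 0,"grip": -1},{"dx": 0,"dy": 0,"dz": 0,"rx": 0,"ry": 0,"rz": 0,"grip": -1}])

```text
clock: 35.32
tool_pos: [0.5625, 0.2487, 0.09]
eef_rot: [-0.0, 0.98, 0.2, 0.001]
force: [-3.0, -1.7, 8.1]
finger_gap: -0.0001
finger_force: 3.8
```

The tip meets a firm stop at z = 0.090 m, which is shut height. Rising clear, then checking lid and spatula.

move_arm(rows=[{"dx": 0,"dy": 0,"dz": 0.02,"rx": 0,"ry": 0,"rz": 0,"grip": -1},{"dx": 0,"dy": 0,"dz": 0.08,"rx": 0,"ry": 0,"rz": 0,"grip": -1},{"dx": 0,"dy": 0,"dz": 0.09,"rx": 0,"ry": 0,"rz": 0,"grip": -1},{"dx": -0.05,"dy": 0.02,"dz": 0.09,"rx": 0,"ry": 0,"rz": 0,"grip": -1},{"dx": -0.08,"dy": 0.03,"dz": 0.05,"rx": 0,"ry": 0,"rz": 0,"grip": -1},{"dx": -0.09,"dy": 0.03,"dz": 0,"rx": 0,"ry": 0,"rz": 0,"grip": -1},{"dx": -0.09,"dy": 0.03,"dz": 0,"rx": 0,"ry": 0,"rz": 0,"grip": -1},{"dx": -0.09,"dy": 0.03,"dz": 0,"rx": 0,"ry": 0,"rz": 0,"grip": -1},{"dx": -0.08,"dy": 0.03,"dz": 0,"rx": 0,"ry": 0,"rz": 0,"grip": -1},{"dx": 0,"dy": 0,"dz": 0,"rx": 0,"ry": 0,"rz": 0,"grip": -1},{"dx": 0,"dy": 0,"dz": 0,"rx": 0,"ry": 0,"rz": 0,"grip": -1}])

```text
clock: 36.23
tool_pos: [0.369, 0.3173, 0.2212]
eef_rot: [-0.0, 0.979, 0.202, 0.001]
force: [1.4, -0.3, 1.7]
finger_gap: -0.0003
finger_force: 0.0
```

```bash
python3 - <<'E'
from h import *
y=np.radians(23.1);C=np.array([.577,.2545,0]);ex=np.array([np.cos(y),np.sin(y),0]);ey=np.array([-ex[1],ex[0],0]);ez=np.array([0,0,1.])
c=eyes.get_calibration("top");im=eyes.grab_frame("top")[:,:,::-1].copy();cv2.imwrite("pics/fin.png",im)
for yy in(.1,0,-.1,-.14):
    print(yy,[int(im[tuple(proj(C+x*ex+yy*ey+.09*ez,c).round().astype(int)[::-1])].mean()) for x in np.arange(-.09,.1,.006)])
S=cv2.cvtColor(im,cv2.COLOR_BGR2HSV)
m=(S[...,1]<60)&(S[...,2]>130);w=np.zeros_like(m);w[165:230,270:325]=1;m&=w
for a,k in ell(m,50)[:3]:
    q=cv2.minAreaRect(k);print("blade",a,q,ray(q[0],.007,c).round(4))
m=(S[...,0]>5)&(S[...,0]<25)&(S[...,1]>60)&(S[...,2]>80)
for a,k in ell(m,200): print(a,cv2.boundingRect(k))
o=cv2.imread("pics/top0.png")
d=np.abs(im.astype(int)-o).max(2)>60; d[:, :60]=0
for a,k in ell(cv2.morphologyEx(d.astype(np.uint8),cv2.MORPH_OPEN,np.ones((2,2))),15): print("chg",a,cv2.boundingRect(k),end="; ")
s,r=st();print(s["tool_pos"],s["clock"],s["force"])
E
```

```text
0.1 [30, 68, 131, 112, 231, 246, 243, 244, 243, 243, 243, 244, 241, 198, 201, 187, 223, 238, 192, 216, 244, 246, 245, 245, 244, 244, 243, 245, 187, 206, 53, 48]
0 [30, 35, 128, 116, 239, 250, 251, 250, 250, 250, 250, 250, 182, 182, 182, 183, 183, 184, 182, 182, 245, 250, 250, 249, 251, 251, 248, 247, 249, 215, 67, 49]
-0.1 [32, 48, 130, 123, 187, 251, 251, 251, 251, 251, 251, 250, 223, 220, 187, 220, 197, 194, 198, 197, 243, 248, 249, 250, 250, 250, 251, 247, 230, 209, 81, 51]
-0.14 [52, 29, 125, 116, 236, 251, 251, 251, 251, 251, 251, 250, 251, 251, 251, 251, 250, 251, 251, 249, 251, 251, 249, 250, 251, 249, 251, 247, 187, 203, 91, 52]
blade 316.5 ((298.1195068359375, 186.72438049316406), (29.82297706604004, 12.082844734191895), 77.90524291992188) [ 0.5453 -0.0169  0.007 ]
6872.0 (0, 33, 54, 169)
1233.5 (277, 172, 39, 57)
449.0 (96, 124, 24, 27)
chg 13915.5 (275, 311, 327, 89); chg 9594.0 (62, 195, 113, 205); chg 5123.5 (142, 120, 123, 88); chg 752.0 (213, 370, 47, 30); chg 358.5 (367, 162, 22, 22); chg 230.5 (261, 323, 12, 29); chg 166.0 (393, 172, 22, 23); chg 136.5 (300, 219, 11, 22); chg 107.5 (255, 136, 23, 13); chg 103.5 (271, 336, 19, 14); chg 93.5 (295, 201, 12, 12); chg 74.0 (265, 153, 18, 10); chg 58.5 (97, 206, 10, 9); chg 44.0 (299, 359, 11, 14); chg 34.0 (292, 173, 11, 10); chg 30.5 (576, 330, 12, 5); chg 30.5 (254, 150, 7, 14); chg 25.5 (175, 224, 10, 5); chg 16.0 (313, 360, 7, 13); [0.37038234 0.31698969 0.22113734] 36.2833 [-0.08076392 -0.23859157 -0.50791682]
```

The lid's front edge is at chest x = -67 mm, so it is fully shut. The spatula was nudged about 28 mm forward but still stands flat on the mat, 27 mm along and 7 mm across from its centre. That is well within limits, so I'm handing in.

```bash
python3 -c "
from rig import env
print(env.hand_in())"
```

```text
the job is handed in; nothing more can be done
None
```

I handed the job in; hand-in gave no verdict. By my own measurements both discs present are flat in bays 2 and 1, the lid is fully shut and the spatula stands flat on its mat; it was knocked about 28 mm forward, still within limits.

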